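Put the slide carriers up on the light viewer

TASK

Get the slide viewer ready for review: put the slide boxes left lying on the bench away in the steel tray, flat on its bottom and right way up, and lean every slide carrier from the white rack, tab up, on the viewer's ledge with its back flat against the sloping light face, side by side. Keep the lamp off until all carriers are up, then turn the lamp dial five clicks clockwise from off and leave it there - never brighter, since the stains bleach. Do not disturb the other things on the bench.

Things in the scene. Friction and masses are not known exactly. Their poses are not given: they have to be found in the camera images.
- viewer: cream slide viewer fixed to the bench: sloping light face, housing 90 mm high behind it, at its right (-y) end a control pod 120 mm wide, 85 mm high with the lamp dial on top. Origin on the bench below the middle of the face's foot; x to the back (away from the robot), y left, z up. Its base reaches from x = -30 to 105 mm, y = -285 to 175 mm
- light_face: sloping light face with ledge. Origin: middle of the corner of face and ledge, 22 mm up. z runs up the face (20 deg back from vertical, ends at 88 mm), y along it (-164 to 164 mm), x into it. Ledge square to the face, 22 mm deep, 5 mm lip in front. A carrier flat on the face has its centre at x = -5, z = 70 mm, tab free above the face for fingers both sides; four fit at y = -120, -40, 40, 120 mm
- dial (a joint): lamp dial angle, rad: 0 = off (start), grows clockwise seen from above, end stop 5.236. It clicks every 30 degrees (0.5236 rad); five clicks = 2.618. Its click spring resists with up to 0.16 N m as it leaves a stop; past halfway it pulls the dial on to the next stop; let go, it settles in the nearest one
- dial_grip (a point): on the dial's vertical axis at the height to grip, 122 mm above the bench, 7 mm below the dial's top. The dial is a black bar 46 mm long, 14 mm wide, 32 mm high (30 mm clear above the pod) on a disc. The point's x axis runs along the bar (along the viewer's x when off) and turns with it. White line: pointer end; red dot: off; white dots: clicks
- rack: white rack fixed to the bench, 250 mm (x) x 88 mm (y), origin at the centre of its underside, floor 8 mm up. Four slots at x = -90, -30, 30, 90 mm, each 15 mm wide along x between fins that end 50 mm above the bench, 70 mm long along y. Carriers stand in it with their thickness along the rack's x
- carrier_a_c (a point): slide carrier: light blue plate 66 mm wide (y), 10 mm thick (x), 140 mm tall (z) holding two glass slides; above 97 mm it narrows to a central grip tab 38 mm wide, 43 mm tall. 60 to 120 g. The point is its centre, 70 mm above its lower edge, 70 mm below the tab's top. It starts upright in a rack slot. 2 to 4 of the four are present (None: absent)
- carrier_b_c (a point): slide carrier: light blue plate 66 mm wide (y), 10 mm thick (x), 140 mm tall (z) holding two glass slides; above 97 mm it narrows to a central grip tab 38 mm wide, 43 mm tall. 60 to 120 g. The point is its centre, 70 mm above its lower edge, 70 mm below the tab's top. It starts upright in a rack slot. 2 to 4 of the four are present (None: absent)
- carrier_c_c (a point): slide carrier: light blue plate 66 mm wide (y), 10 mm thick (x), 140 mm tall (z) holding two glass slides; above 97 mm it narrows to a central grip tab 38 mm wide, 43 mm tall. 60 to 120 g. The point is its centre, 70 mm above its lower edge, 70 mm below the tab's top. It starts upright in a rack slot. 2 to 4 of the four are present (None: absent)
- carrier_d_c (a point): slide carrier: light blue plate 66 mm wide (y), 10 mm thick (x), 140 mm tall (z) holding two glass slides; above 97 mm it narrows to a central grip tab 38 mm wide, 43 mm tall. 60 to 120 g. The point is its centre, 70 mm above its lower edge, 70 mm below the tab's top. It starts upright in a rack slot. 2 to 4 of the four are present (None: absent)
- box_blue_c (a point): closed blue slide box, 84 (its x) x 52 (its y) x 32 mm high, 90 to 170 g, lying on the bench in front of the viewer; the point is its centre, 16 mm above its underside. 1 or 2 of the two boxes are present (None: absent)
- box_yellow_c (a point): closed yellow slide box, 84 (its x) x 52 (its y) x 32 mm high, 90 to 170 g, lying on the bench in front of the viewer; the point is its centre, 16 mm above its underside. 1 or 2 of the two boxes are present (None: absent)
- tray: open steel tray fixed to the bench, 150 mm (its x) x 200 mm (its y), 25 mm high, walls 4 mm; origin at the centre of its underside, inner floor 4 mm up. Both boxes fit side by side, for instance centred at y = -50 and +50 mm with their length along x
- stain_bottle: bystander: amber bottle 42 mm across, 85 mm high; origin under its centre
- buffer_bottle: bystander: clear bottle 56 mm across, 120 mm high; origin under its centre
- beaker: bystander: clear beaker 68 mm across, 90 mm high; origin under its centre
- petri: bystander: petri dish 86 mm across, 15 mm high; origin under its centre
- marker: bystander: marker pen 120 mm long lying flat, 13 mm thick; origin under its centre
There are look-alikes about, which are no part of the job. Of the things like the part that bears box_blue_c, leave any that is red; of the rest the larger one is meant.

How it is judged (in metres and radians):
On the way, in this order (a step that is already met when the one before it is completed fails the run):
1. every carrier present leans flat on the light face while the lamp is still off (x of carrier_a_c in the frame of light_face between -0.012 and 0.001 m and y of carrier_a_c in the frame of light_face between -0.14 and 0.14 m and z of carrier_a_c in the frame of light_face between 0.063 and 0.079 m and angle between the z axis of each of carrier_a_c, carrier_b_c, carrier_c_c, carrier_d_c and the z axis of light_face, either way round below 0.12 rad and angle between the x axis of each of carrier_a_c, carrier_b_c, carrier_c_c, carrier_d_c and the x axis of light_face, either way round below 0.12 rad and angle between carrier_a_c's own z axis and vertical between 0.2 and 0.5 rad and x of carrier_b_c in the frame of light_face between -0.012 and 0.001 m and y of carrier_b_c in the frame of light_face between -0.14 and 0.14 m and z of carrier_b_c in the frame of light_face between 0.063 and 0.079 m and angle between carrier_b_c's own z axis and vertical between 0.2 and 0.5 rad and x of carrier_c_c in the frame of light_face between -0.012 and 0.001 m and y of carrier_c_c in the frame of light_face between -0.14 and 0.14 m and z of carrier_c_c in the frame of light_face between 0.063 and 0.079 m and angle between carrier_c_c's own z axis and vertical between 0.2 and 0.5 rad and x of carrier_d_c in the frame of light_face between -0.012 and 0.001 m and y of carrier_d_c in the frame of light_face between -0.14 and 0.14 m and z of carrier_d_c in the frame of light_face between 0.063 and 0.079 m and angle between carrier_d_c's own z axis and vertical between 0.2 and 0.5 rad and value of joint dial below 0.26 rad), for 0.3 s.
2. the lamp dial stands at the fifth click (value of joint dial between 2.46091 and 2.77507 rad), for 0.4 s.
At the end, for the whole second after the job is handed in: carriers present rest on the ledge, tab up, within 7 degrees and 7 mm of lying flat on the light face; boxes present lie level (7 degrees), right way up, on the tray's floor; the dial rests at the fifth click (within 0.3 click); all at rest (all of step 2 and x of carrier_a_c in the frame of light_face between -0.012 and 0.001 m and y of carrier_a_c in the frame of light_face between -0.14 and 0.14 m and z of carrier_a_c in the frame of light_face between 0.063 and 0.079 m and angle between the z axis of each of carrier_a_c, carrier_b_c, carrier_c_c, carrier_d_c and the z axis of light_face, either way round below 0.12 rad and angle between the x axis of each of carrier_a_c, carrier_b_c, carrier_c_c, carrier_d_c and the x axis of light_face, either way round below 0.12 rad and angle between carrier_a_c's own z axis and vertical between 0.2 and 0.5 rad and x of carrier_b_c in the frame of light_face between -0.012 and 0.001 m and y of carrier_b_c in the frame of light_face between -0.14 and 0.14 m and z of carrier_b_c in the frame of light_face between 0.063 and 0.079 m and angle between carrier_b_c's own z axis and vertical between 0.2 and 0.5 rad and x of carrier_c_c in the frame of light_face between -0.012 and 0.001 m and y of carrier_c_c in the frame of light_face between -0.14 and 0.14 m and z of carrier_c_c in the frame of light_face between 0.063 and 0.079 m and angle between carrier_c_c's own z axis and vertical between 0.2 and 0.5 rad and x of carrier_d_c in the frame of light_face between -0.012 and 0.001 m and y of carrier_d_c in the frame of light_face between -0.14 and 0.14 m and z of carrier_d_c in the frame of light_face between 0.063 and 0.079 m and angle between carrier_d_c's own z axis and vertical between 0.2 and 0.5 rad and x of box_blue_c in the frame of tray between -0.05 and 0.05 m and y of box_blue_c in the frame of tray between -0.085 and 0.085 m and z of box_blue_c in the frame of tray between 0.01 and 0.028 m and angle between each of box_blue_c, box_yellow_c's own z axis and vertical below 0.12 rad and x of box_yellow_c in the frame of tray between -0.05 and 0.05 m and y of box_yellow_c in the frame of tray between -0.085 and 0.085 m and z of box_yellow_c in the frame of tray between 0.01 and 0.028 m and velocity of joint dial between -0.1 and 0.1 rad/s and linear speed of each of carrier_a, carrier_b, carrier_c, carrier_d, box_blue, box_yellow below 0.03 m/s); the robot touches nothing.
It fails at once if the lamp is turned up past the fifth click (more than 5.6 clicks) (value of joint dial above 2.93215 rad).
It fails at once if a bystander is moved by more than 30 mm (distance of any of stain_bottle, buffer_bottle, beaker, petri, marker from where it was at the start of the episode above 0.03 m).
Of carrier_a, carrier_b, carrier_c, carrier_d only 2 to 4 are there at a start; the rules pass over those that are not, and their reading is None.
Of box_blue, box_yellow only 1 to 2 are there at a start; the rules pass over those that are not, and their reading is None.
At some moment in a run one of box_blue, box_yellow may be knocked a few centimetres aside while the robot is not near it.
It also fails if it takes over 210 s, if anything falls off the work surface, if the arm or the gripper's body presses on something with over 40 N, if the wrist force passes 120 N, or if a joint passes its speed limit or range.

ROBOT

A 6-joint arm with a two-finger parallel gripper is mounted at the origin on the work surface. World frame = base frame: x ahead of the robot, y to its left, z up, the work surface at z = 0. Lengths are in mm, angles in rad, forces in N, time in s.
With the tool pointing down it reaches from about 300 to 775 mm from the base axis. Payload 14.6 kg.
Tool frame: the origin (TCP) lies midway between the tips of the shut fingers; the grasp point (between the pads) lies 19 mm behind it; y points along the fingers, z is the direction in which the jaws open and shut, and the axes are right-handed (so a half turn about y gives the same grasp; the last joint's range is limited). The gripper opens to 85 mm and grips with 20 to 120 N. Pads are 22 mm wide; open, the fingers measure 114 mm over their backs; the gripper's body (76 mm by 85 mm) begins 54 mm behind the grasp point. The pads swing forward as they close: fully open they stand 13 mm farther back than shut.
Start: joints at [1.054, 0.3, 1.521, -0, 1.321, -0.067], TCP at [239.128, 495.285, 231.281] pointing down, gripper open.
Joint ranges: [-3.03, 3.03], [-0.79, 2.21], [0.23, 2.52], [-1.04, 4.18], [0, 3.07], [-2.55, 2.55]. Speed limits (rad/s): [2.22, 2.22, 2.57, 3.14, 3.14, 3.14].

INTERFACE

Orientations are given as a unit quaternion [x, y, z, w].
In Python, from plant import observe, camera, camera_info, close_job gives the robot as it stands.
- The arm moves only by the tool apply_moves, never from a script. Its arguments are lists of equal length, an entry for each row: "jaw": the opening, from 0 (shut) to 1 (fully open); "xyz": the shift along the world's x, y, z in cm, a list of three; "twist": the turn about the world's z in rad. A call has 1 to 10 rows; each row shifts and turns the commanded pose from where the row before left it; what a row does not reach is not made up. A row lasts 1/12 s, in which the tool goes at most 41.7 mm and 7.16 degrees, less where a joint would pass 70% of its speed; a pose out of reach is approached as far as the arm can. A call is refused whole if a number of a shift passes 4.17 or a number of a turn 0.125, either way. A call with a gripper value outside its range is refused whole. The fingers move at their own pace and stop on an object; "squeeze" is the grip in N (left out, the last holds). Time passes only in rows, so rows that do not move let the fingers close. It gives the time, the measured TCP pose, the force and the opening at its end, in the units of the state.
- observe(): the state, without advancing time (a new reading comes with each control period).
- camera(name): name is "scene" or "top" or "wrist"; returns the picture (384x512x3 uint8, blue, green, red); there is no depth.
- camera_info(name): a dict with "camera_matrix" (3x3 intrinsics, pixels), "rvec" (rotation vector, rad) and "tvec" (3), from world to camera coordinates, as OpenCV has them. Camera axes: x right, y down, z forward; pixel columns grow to the right and rows downward; lengths in mm; the calibration is good to about 2 mm. The wrist camera is an equidistant fisheye: a pixel r from the principal point sees the ray r / f radians off the axis. A picture is of the moment at which its call begins: read the wrist's pose just before it. camera_info takes no time and is no camera call; for the wrist camera it gives the pose at the moment of the call.
- close_job(): hands the job in, once; it reports no verdict.
The state is a dict: "t": time; "joint_pos": joint angles; "joint_velocities": joint speeds; "tau": joint torques, N m; "position": TCP position; "tcp_rot": TCP orientation; "wrist_force": force on the tool from outside, world axes, zero at the start; "wrist_torque": the same for the moment, N m; "opening": finger opening in mm.
Only numpy, scipy, OpenCV 4.12 (cv2) and the standard library are available. Lean on these libraries where they do the work, as an engineer would, in place of code of your own. Each camera call takes 0.05 s, during which the arm holds its last target.

## Working session

There is one attempt and no reset: what is moved stays moved. The work goes in short steps, Python scripts to look and compute and a tool call to move; the robot and the scene stay as the last step left them, time stands still between calls to the robot, and variables do not carry over. Pictures are saved under pics/ and viewed, and the job is handed in when it is done.

Besides the shell and the picture viewer there is one more tool, called as a command line: name --pt "numbers of a row" for each row, then --argument value for the rest. apply_moves: Moves the arm, as the interface text tells. Its arguments: {"type":"object","properties":{"jaw":{"type":"array"},"xyz":{"type":"array"},"twist":{"type":"array"},"squeeze":{"type":"number"}},"required":["jaw","xyz","twist"]}

```bash
ls; mkdir -p pics; cat > h.py <<'E'
import numpy as np,cv2
from plant import observe,camera,camera_info,close_job
def snap(n,f):
    im=camera(n); cv2.imwrite('pics/'+f+'.png',im); return im
def P(n):
    i=camera_info(n); K=np.array(i['camera_matrix'],float); R,_=cv2.Rodrigues(np.array(i['rvec'],float)); t=np.array(i['tvec'],float).ravel(); return K,R,t
def ray(n,uv,pose=None):
    K,R,t=pose or P(n); x=(uv[0]-K[0,2])/K[0,0]; y=(uv[1]-K[1,2])/K[1,1]
    if n=='wrist':
        r=np.hypot(x,y); d=np.array([np.sin(r)*x/r,np.sin(r)*y/r,np.cos(r)]) if r>1e-9 else np.array([0,0,1.])
    else: d=np.array([x,y,1.])
    d=R.T@d; return -R.T@t,d/np.linalg.norm(d)
def onz(n,uv,z,pose=None):
    c,d=ray(n,uv,pose); return c+d*(z-c[2])/d[2]
def proj(n,p,pose=None):
    K,R,t=pose or P(n); c=R@np.array(p,float)+t
    if n=='wrist':
        r=np.hypot(c[0],c[1]); th=np.arctan2(r,c[2]); x,y=c[0]/r*th,c[1]/r*th
    else: x,y=c[0]/c[2],c[1]/c[2]
    return np.array([K[0,0]*x+K[0,2],K[1,1]*y+K[1,2]])
def tri(rays):
    A=np.zeros((3,3));b=np.zeros(3)
    for c,d in rays:
        M=np.eye(3)-np.outer(d,d);A+=M;b+=M@c
    p=np.linalg.solve(A,b); return p,[np.linalg.norm((np.eye(3)-np.outer(d,d))@(p-c)) for c,d in rays]
E
python3 - <<'E'
from h import *
print(observe())
for n in('scene','top','wrist'):
    i=camera_info(n);print(n,i);
    K,R,t=P(n);print(-R.T@t)
    snap(n,n+'0')
E
```

```text
pics
{'t': 0.0, 'joint_pos': array([ 1.05438726e+00,  3.00469029e-01,  1.52158693e+00,  1.68945399e-05,
        1.32070103e+00, -6.66139820e-02]), 'joint_velocities': array([-1.52073370e-03,  1.46074335e-04, -5.98503500e-04, -4.94757406e-06,
        2.08343704e-03,  1.40083187e-03]), 'tau': array([-7.04406411e-04, -5.43504488e+01, -3.61793947e+01, -9.75757825e-05,
        4.05159153e-03, -8.78497940e-05]), 'position': array([239.01891791, 495.08671713, 230.71997686]), 'tcp_rot': array([ 0.68969186, -0.15781467,  0.15756696, -0.68890661]), 'wrist_force': array([-0.16318881,  0.11001214, -0.69916445]), 'wrist_torque': array([-0.02902333, -0.03408319,  0.00027278]), 'opening': 85.34468673997952}
scene {'camera_matrix': array([[347.93379993,   0.        , 252.12038922],
       [  0.        , 347.93379993, 194.81197416],
       [  0.        ,   0.        ,   1.        ]]), 'rvec': array([ 1.99854117,  1.43731282, -0.5929944 ]), 'tvec': array([-155.68819037, -295.51511673, 1465.15004383])}
[1219.13121048 -228.69871383  848.32106993]
top {'camera_matrix': array([[369.91924133,   0.        , 253.55331929],
       [  0.        , 369.91924133, 193.13668998],
       [  0.        ,   0.        ,   1.        ]]), 'rvec': array([ 2.07065642, -2.15259054,  0.22991906]), 'tvec': array([  -4.73559993,  564.09626245, 1002.48846288])}
[ 340.3627542   -16.81828824 1098.67214317]
wrist {'camera_matrix': array([[297.31863964,   0.        , 255.80042717],
       [  0.        , 297.31863964, 190.22280614],
       [  0.        ,   0.        ,   1.        ]]), 'rvec': array([-2.41049156, -1.51327363, -0.25479722]), 'tvec': array([-550.95318063,  -43.77449607,  381.14423296])}
[164.00149156 533.03969619 373.7763143 ]
```

View pics/scene0.png

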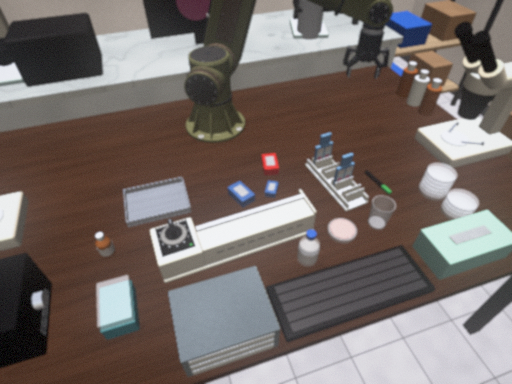

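View pics/top0.png

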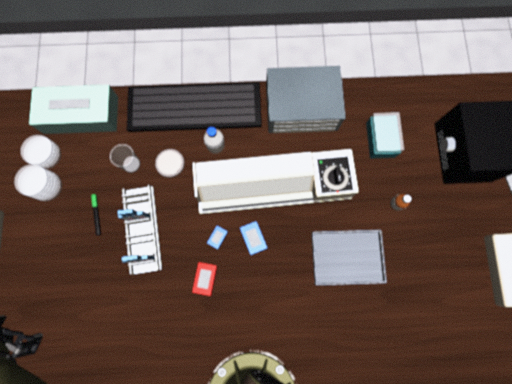

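View pics/wrist0.png

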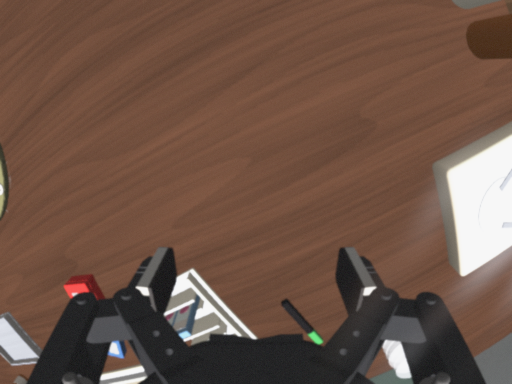

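The scene has one large blue box (top image 253,238), a small blue and a red look-alike (217,237 and 204,279), and no yellow box. Two carriers stand in the rack (top ~130,213 and 137,258). The tray is at (349,257), the viewer is centred near (275,183), and the dial is at (336,177).

```bash
python3 - <<'E'
import cv2
t=cv2.imread('pics/top0.png');s=cv2.imread('pics/scene0.png')
cv2.imwrite('pics/t1.png',cv2.resize(t[175:285,80:230],None,fx=5.3,fy=5.3,interpolation=2))
cv2.imwrite('pics/t2.png',cv2.resize(t[135:290,185:395],None,fx=3.8,fy=3.8,interpolation=2))
cv2.imwrite('pics/s1.png',cv2.resize(s[120:220,220:370],None,fx=5.3,fy=5.3,interpolation=2))
cv2.imwrite('pics/s2.png',cv2.resize(s[165:285,110:330],None,fx=3.6,fy=3.6,interpolation=2))
E
```

```text
(no output)
```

View pics/t1.png

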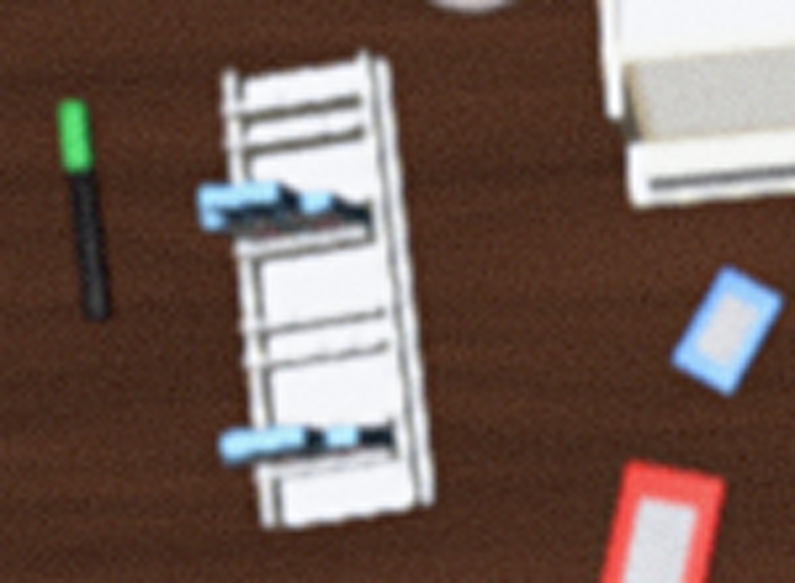

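View pics/t2.png

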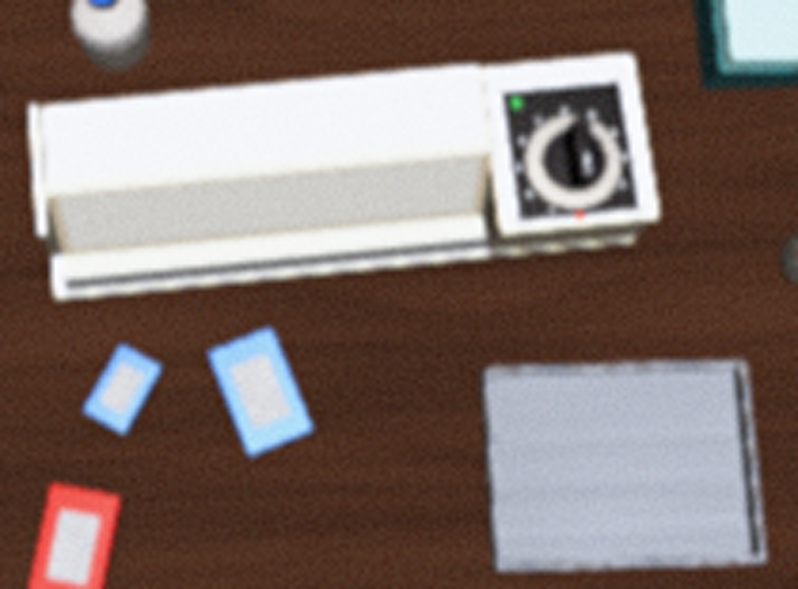

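View pics/s1.png

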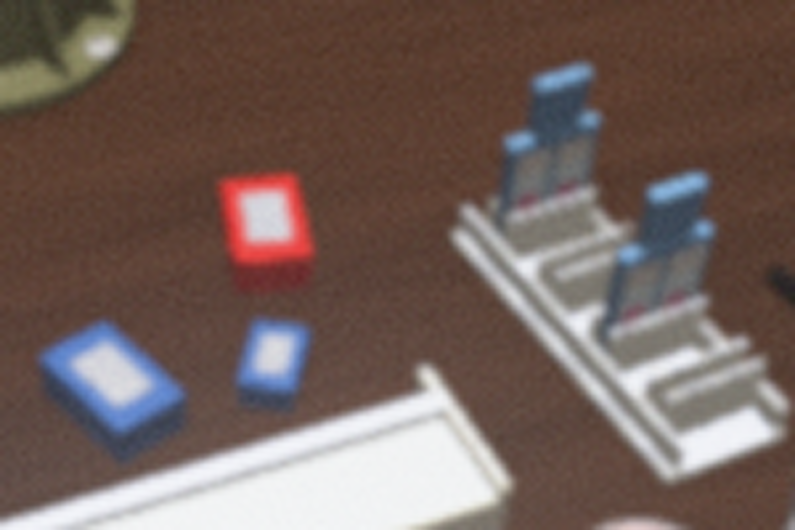

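View pics/s2.png

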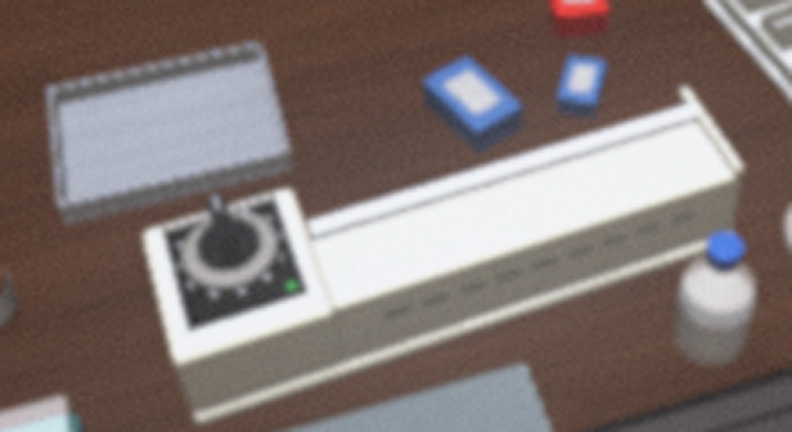

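```bash
python3 - <<'E'
from h import *
from scipy.spatial.transform import Rotation as Ro
o=observe();print(Ro.from_quat(o['tcp_rot']).as_matrix().round(3))
K,R,t=P('wrist');print('wristcam rows',R.round(3))
f1=lambda u,v:(80+u/5.3,175+v/5.3)
f2=lambda u,v:(185+u/3.8,135+v/3.8)
g1=lambda u,v:(220+u/5.3,120+v/5.3)
g2=lambda u,v:(110+u/3.6,165+v/3.6)
p=P('top')
for n,uv,z in [('rack far L',(228,72),12),('rack far R',(385,58),12),('rack near R',(430,500),12),('rack nearL',(265,525),12)]:
    print(n,onz('top',f1(*uv),z,p).round())
for n,uv,z in [('tray',(487,366),25),('tray',(745,362),25),('tray',(765,563),25),('tray',(497,570),25),('pod',(490,68),85),('pod',(632,55),85),('pod',(658,215),85),('pod',(503,228),85),('base',(57,298),15),('base',(630,243),15),('hous L back',(40,103),90),('hous back R',(483,66),90)]:
    print(n,onz('top',f2(*uv),z,p).round())
# tris
def T(n,a,b): print(n,*[np.round(x,1) for x in tri([ray('top',a),ray('scene',b)])])
T('box label',f2(261,390),g2(470,92)); T('box small',f2(122,388),g2(583,80))
T('dial',f2(577,155),g2(228,238))
T('carr1 tab top L/R', f1(202,207),g1(680,185)); T('carr2 tab',f1(262,440),g1(562,75)); T('c1 tab',f1(238,197),g1(678,186))
E
```

```text
[[ 0.901 -0.     0.435]
 [-0.435 -0.001  0.901]
 [-0.    -1.    -0.001]]
wristcam rows [[ 0.435  0.901 -0.001]
 [ 0.851 -0.41   0.329]
 [ 0.296 -0.144 -0.944]]
rack far L [603. 365.  12.]
rack far R [608. 276.  12.]
rack near R [360. 247.  12.]
rack nearL [350. 336.  12.]
tray [ 451. -196.   25.]
tray [ 446. -393.   25.]
tray [ 297. -391.   25.]
tray [ 300. -192.   25.]
pod [ 669. -204.   85.]
pod [ 676. -312.   85.]
pod [ 551. -320.   85.]
pod [ 546. -205.   85.]
base [518. 134.  15.]
base [ 544. -317.   15.]
hous L back [653. 135.  90.]
hous back R [ 670. -198.   90.]
box label [438.9 -21.5  32.4] [0.7 0.7]
box small [446.   85.6  19.8] [1.6 1.6]
dial [ 594.8 -258.   103.2] [1.6 1.6]
carr1 tab top L/R [502.  325.2 141.4] [4.9 4.9]
carr2 tab [389.2 296.  148.4] [1.3 1.3]
c1 tab [507.8 312.3 146.3] [1.5 1.5]
```

apply_moves --jaw '[1,1,1,1,1,1,1]' --pt "2.5 -2.7 1" --pt "2.5 -2.7 1" --pt "2.5 -2.7 1" --pt "2.5 -2.7 1" --pt "2.5 -2.7 1" --pt "2.5 -2.7 0" --pt "1.1 -3.3 0" --twist '[0.113,0.113,0.113,0.113,0.113,0,0]'

```text
t: 0.73
position: [401.7, 299.4, 281.2]
tcp_rot: [-0.706, -0.041, 0.04, 0.706]
wrist_force: [0.9, -0.5, -1.1]
opening: 85.2
```

```bash
python3 - <<'E'
from h import *
import pickle
o=observe();print(o['t'],o['position'],o['joint_pos'].round(3),np.abs(o['joint_velocities']).max())
p=P('wrist');im=snap('wrist','w1');pickle.dump(p,open('w1.pkl','wb'))
E
```

```text
0.7333 [401.72508798 299.37936765 281.2462569 ] [ 0.567  0.154  1.583 -0.     1.404 -1.117] 0.7870866078188611
```

View pics/w1.png

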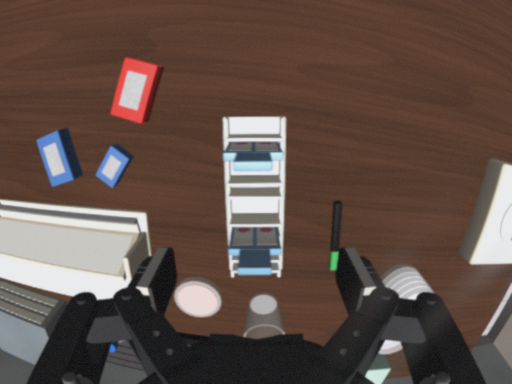

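Wrist view 1 shows the rack straight ahead at (254,195). The carrier tabs are at (253,163) and (255,262), and there are boxes at upper left. I'll take a second, lower wrist view for stereo.

apply_moves --jaw '[1,1,1,1]' --pt "0 0 -3" --pt "0 0 -3" --pt "0 0 0" --pt "0 0 0" --twist '[0,0,0,0]'

```text
t: 1.12
position: [399.4, 300.5, 220.8]
tcp_rot: [0.706, 0.039, -0.041, -0.706]
wrist_force: [0.2, -0.4, 1.5]
opening: 85.3
```

```bash
python3 - <<'E'
from h import *
import pickle
o=observe();print(o['t'],o['position'],o['joint_pos'].round(3),np.abs(o['joint_velocities']).max())
p=P('wrist');im=snap('wrist','w2');pickle.dump((p,o['position']),open('w2.pkl','wb'))
print(proj('wrist',o['position'],p))
cv2.imwrite('pics/w2c.png',cv2.resize(im[60:340,200:310],None,fx=2.1,fy=2.1,interpolation=2))
b=cv2.cvtColor(im,cv2.COLOR_BGR2HSV)
m=cv2.inRange(b,(95,60,130),(115,255,255))
n,l,s,c=cv2.connectedComponentsWithStats(m)
for i in range(1,n):
    if s[i,4]>20: print(s[i],c[i].round(1))
E
```

```text
1.1167 [399.43471869 300.49658499 220.84214707] [ 0.572  0.199  1.672 -0.     1.273 -1.113] 0.057686850357048944
[254.49128628 247.59187964]
[ 13 140  40  61 884] [ 32.3 170.4]
[ 76 157  35  47 592] [ 93.2 179.5]
[216 168  17  11  77] [223.8 173. ]
[272 168  16  11  43] [277.5 170.6]
[228 182  47   2  93] [251.2 182.5]
[227 188  49   7 173] [249.5 192.5]
[223 279  15   8  95] [230. 282.]
[270 278  15   8 101] [277.7 281.6]
[234 304  40   9 354] [253.5 308. ]
```

View pics/w2c.png

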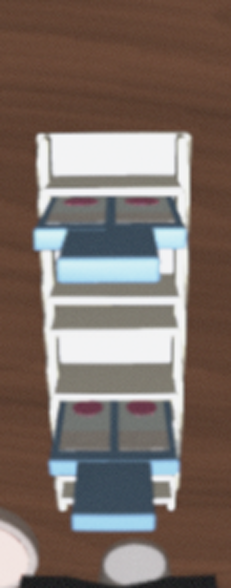

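```bash
python3 - <<'E'
from h import *
import pickle
p2,_=pickle.load(open('w2.pkl','rb'));p1=pickle.load(open('w1.pkl','rb'))
K=lambda u,v:(200+u/2.1,60+v/2.1)
f1=lambda u,v:(80+u/5.3-.4,175+v/5.3-.4)
g1=lambda u,v:(220+u/5.3-.4,120+v/5.3-.4)
pt,ps=P('top'),P('scene')
for nm,w,t,s in[('near',(108,269),(262,440),(562,76)),('far',(113.5,521),(238,196),(678,186))]:
    r=[ray('wrist',K(*w),p2),ray('top',f1(*t),pt),ray('scene',g1(*s),ps)]
    for sel in ([0,1],[0,2],[1,2],[0,1,2]):
        q,e=tri([r[i] for i in sel]);print(nm,sel,q.round(1),np.round(e,1))
for z in(148,):
  for c in[(56,257),(160,257),(160,280),(57,282),(72,514),(155,514),(155,527),(72,529)]: print(c,onz('wrist',K(*c),z,p2).round(1))
for c in[(38,133),(190,133)]: print('rack top near',onz('wrist',K(*c),50,p2).round(1))
E
```

```text
near [0, 1] [390.1 296.5 146.4] [0.2 0.2]
near [0, 2] [389.  296.3 149.5] [0.3 0.3]
near [1, 2] [389.8 295.3 150.2] [0.1 0.1]
near [0, 1, 2] [389.4 296.  149.5] [0.7 0.7 0.3]
far [0, 1] [508.7 311.7 148. ] [0.3 0.3]
far [0, 2] [508.1 311.9 148.8] [0. 0.]
far [1, 2] [508.5 311.3 149.1] [0.3 0.3]
far [0, 1, 2] [508.3 311.6 148.7] [0.3 0.5 0.3]
(56, 257) [387.3 277.3 148. ]
(160, 257) [383.  314.9 148. ]
(160, 280) [391.7 316.1 148. ]
(57, 282) [396.9 278.5 148. ]
(72, 514) [506.9 293.  148. ]
(155, 514) [502.6 330.  148. ]
(155, 527) [510.6 331.2 148. ]
(72, 529) [516.3 293.7 148. ]
rack top near [354.8 255.7  50. ]
rack top near [346.1 331.8  50. ]
```

Both tabs triangulate to z≈148.7, which agrees with the text's 148. The near one is at (389.5,296.2), the far one at (508.3,311.7). I'll grip the near carrier across its tab's width.

apply_moves --jaw '[1,1,1,1,1,1]' --pt "-1 -0.43 -2" --pt "0 0 -3" --pt "0 0 -3" --pt "0 0 -2" --pt "0 0 -1.1" --pt "0 0 0" --twist '[0.01,0,0,0,0,0]'

```text
t: 1.67
position: [389.7, 296.5, 109.7]
tcp_rot: [0.706, 0.043, -0.044, -0.706]
wrist_force: [-0.6, -0.3, -0.4]
opening: 85.6
```

apply_moves --jaw '[0.35,0.3,0.3,0.3,0.3]' --pt "0 0 0" --pt "0 0 0" --pt "0 0 0" --pt "0 0 0" --pt "0 0 0" --twist '[0,0,0,0,0]' --squeeze 30

```text
t: 2.08
position: [390.3, 296.6, 111.2]
tcp_rot: [-0.705, -0.044, 0.043, 0.706]
wrist_force: [0.1, -1.6, 7.2]
opening: 37.3
```

```bash
python3 - <<'E'
from h import *
o=observe();print(o['t'],o['position'],o['opening'],o['wrist_force'])
snap('wrist','w3')
E
```

```text
2.0833 [390.32624071 296.63292981 111.24519051] 37.29020862040105 [ 0.12126979 -1.5622071   7.18669184]
```

View pics/w3.png

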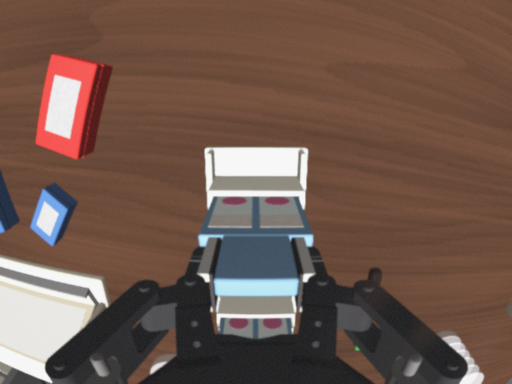

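The grip holds at opening 37.3, but 7 N upward suggests the tips touch the shoulders. I'll regrip 5 mm higher.

apply_moves --jaw '[0.6,0.6,0.6,0.3,0.3,0.3,0.3]' --pt "0 0 0" --pt "0 0 0.5" --pt "0 0 0" --pt "0 0 0" --pt "0 0 0" --pt "0 0 0" --pt "0 0 0" --twist '[0,0,0,0,0,0,0]'

```text
t: 2.72
position: [390.0, 296.4, 115.5]
tcp_rot: [-0.706, -0.044, 0.043, 0.706]
wrist_force: [0.2, -1.4, 5.4]
opening: 37.3
```

apply_moves --jaw '[0.3,0.3,0.3,0.3,0.3,0.3]' --pt "0 0 1" --pt "0 0 2" --pt "0 0 3" --pt "0 0 4" --pt "0 0 4" --pt "0 0 1" --twist '[0,0,0,0,0,0]'

```text
t: 3.22
position: [390.7, 297.0, 271.7]
tcp_rot: [-0.704, -0.046, 0.041, 0.707]
wrist_force: [0.6, 0.2, -0.0]
opening: 37.8
```

apply_moves --jaw '[0.3,0.3,0.3,0.3,0.3,0.3,0.3,0.3,0.3,0.3]' --pt "0 -2 0" --pt "0 -3.5 0" --pt "0 -4 0" --pt "0 -4 0" --pt "0 -4 0" --pt "0 -4 0" --pt "0 -3.5 0" --pt "0 -2 0" --pt "0 0 0" --pt "0 0 0" --twist '[-0.01,-0.01,-0.01,-0.01,-0.01,-0.01,-0.01,0,0,0]'

```text
t: 4.05
position: [389.7, 25.8, 265.3]
tcp_rot: [-0.707, -0.018, 0.018, 0.707]
wrist_force: [-0.2, -0.4, -1.4]
opening: 37.3
```

```bash
python3 - <<'E'
from h import *
import pickle
o=observe();print(o['t'],o['position'],o['opening'],o['wrist_force'],o['joint_pos'].round(3))
p=P('wrist');pickle.dump((p,o['position']),open('w4.pkl','wb'))
im=snap('wrist','w4')
cv2.imwrite('pics/w4c.png',cv2.resize(im,None,fx=1.56,fy=1.56,interpolation=2))
E
```

```text
4.05 [389.67804344  25.76911826 265.28635441] 37.31656756705975 [-0.15732027 -0.44966395 -1.36512167] [-0.028 -0.095  1.876  0.     1.361 -1.65 ]
```

View pics/w4c.png

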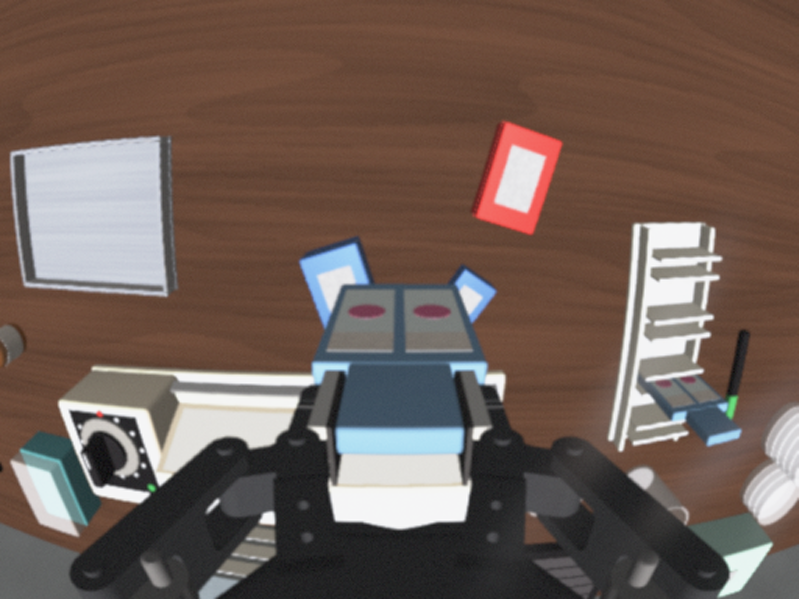

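```bash
python3 - <<'E'
import cv2
im=cv2.imread('pics/w4.png')
cv2.imwrite('pics/w4d.png',cv2.resize(im[225:330,30:215],None,fx=4.3,fy=4.3,interpolation=2))
t=cv2.imread('pics/top0.png')
cv2.imwrite('pics/t3.png',cv2.resize(t[145:220,190:365],None,fx=4.5,fy=4.5,interpolation=2))
E
```

```text
(no output)
```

View pics/w4d.png

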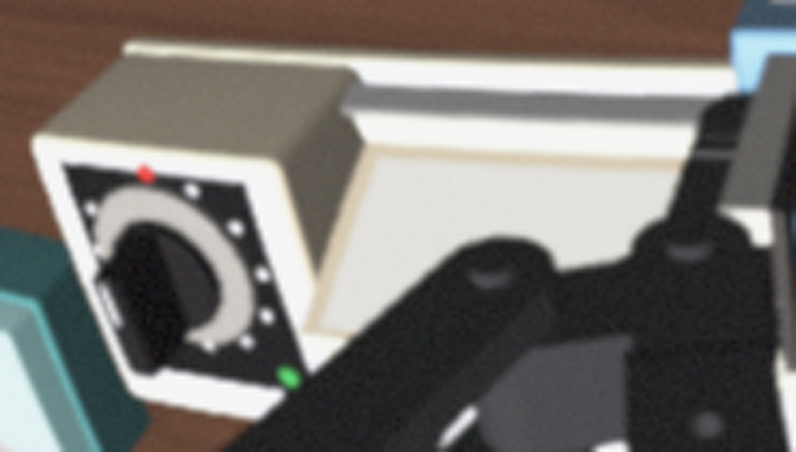

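View pics/t3.png

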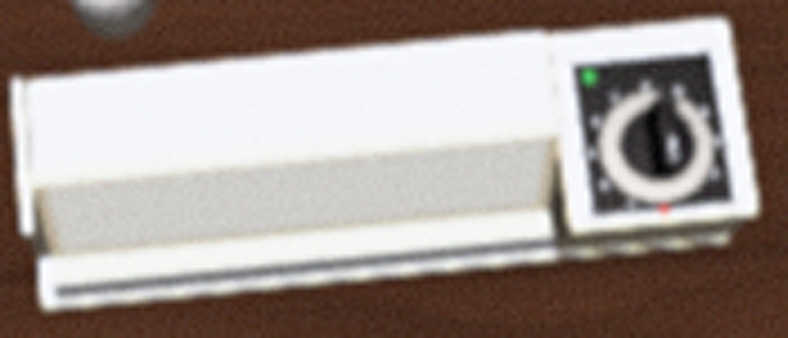

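```bash
python3 - <<'E'
from h import *
import pickle
p4,_=pickle.load(open('w4.pkl','rb'));pt=P('top');ps=P('scene')
W=lambda u,v:(30+u/4.3-.4,225+v/4.3-.4)
C=lambda u,v:(u/1.56-.2,v/1.56-.2)
T=lambda u,v:(190+u/4.5-.4,145+v/4.5-.4)
def t(n,w,tt):
    q,e=tri([ray('wrist',w,p4),ray('top',T(*tt),pt)]);print(n,q.round(1),np.round(e,1))
t('baseR',W(125,43),(733,243))
t('baseL',C(506,373),(42,310))
t('podFR',W(33,137),(757,215))
t('podFL',W(275,162),(568,232))
t('pod red dot',W(147,174),(664,208))
t('green',W(289,377),(588,76))
t('lip R top',W(345,112),(552,238))
t('panel corner R low',W(375,148),(548,208))
g2=lambda u,v:(110+u/3.6-.4,165+v/3.6-.4)
q,e=tri([ray('scene',g2(143,235),ps),ray('top',T(757,215),pt)]);print('podFR sc',q,e)
q,e=tri([ray('scene',g2(293,190),ps),ray('top',T(568,232),pt)]);print('podFL sc',q,e)
q,e=tri([ray('scene',g2(292,285),ps),ray('top',T(588,76),pt)]);print('green sc',q,e)
# lines at assumed heights
for v in[(345,112),(690,122)]: print('liptop w4 z 34',onz('wrist',W(*v),34,p4).round(1))
for v in[(345,90),(690,97)]: print('lip bottom front',onz('wrist',W(*v),27,p4).round(1))
for v in[(60,287),(550,242)]: print('lip top view',onz('top',T(*v),30,pt).round(1))
E
```

```text
baseR [ 547.6 -322.9    7.8] [1.5 1.5]
baseL [518.  137.9  12.4] [0.6 0.6]
podFR [ 550.  -318.8   83.1] [0.8 0.8]
podFL [ 542.2 -200.9   84.7] [0.9 0.9]
pod red dot [ 555.6 -261.    85.4] [0.1 0.1]
green [ 642.3 -220.2   87. ] [0.3 0.3]
lip R top [ 549.2 -198.1   36. ] [0.3 0.3]
panel corner R low [ 573.8 -198.3   19.8] [2. 2.]
podFR sc [ 549.95143572 -320.42021455   80.12805704] [np.float64(0.2481040359369997), np.float64(0.24810403593706779)]
podFL sc [ 543.47237676 -200.73343795   81.38609895] [np.float64(0.08820457188997638), np.float64(0.08820457188991634)]
green sc [ 641.72057055 -219.68491095   89.57005577] [np.float64(0.2415629756614981), np.float64(0.24156297566152327)]
liptop w4 z 34 [ 550.7 -199.    34. ]
liptop w4 z 34 [540.3 -63.7  34. ]
lip bottom front [ 545.4 -201.3   27. ]
lip bottom front [534.4 -64.8  27. ]
lip top view [530. 123.  30.]
lip top view [ 547.5 -197.8   30. ]
```

Base corners, pod and lip all fit one frame: origin (559.2,-35.7), yaw 0.064, lip top at local (-20,36) as expected. I'm moving above the ledge at local y = -50.

apply_moves --jaw '[0.3,0.3,0.3,0.3,0.3,0.3,0.3,0.3]' --pt "1.5 -1 0" --pt "3 -2 -1" --pt "3 -2 -1" --pt "3 -2 -1" --pt "3 -2 -1" --pt "2 -1.5 -1" --pt "1.07 -0.68 -1" --pt "0 0 0" --twist '[0.013,0,0,0,0,0,0,0]'

```text
t: 4.77
position: [556.4, -85.1, 202.1]
tcp_rot: [-0.706, -0.022, 0.025, 0.707]
wrist_force: [-0.8, 0.3, -1.1]
opening: 37.7
```

```bash
python3 - <<'E'
from h import *
import pickle
o=observe();print(o['t'],o['position'],o['opening'],o['wrist_force'],o['joint_pos'].round(3))
p=P('wrist');pickle.dump((p,o['position']),open('w5.pkl','wb'))
im=snap('wrist','w5');s=snap('scene','s5')
cv2.imwrite('pics/w5c.png',cv2.resize(im,None,fx=1.56,fy=1.56,interpolation=2))
cv2.imwrite('pics/s5c.png',cv2.resize(s[130:270,120:320],None,fx=4,fy=4,interpolation=2))
E
```

```text
4.7667 [556.3837734  -85.10584144 202.12283536] 37.66089430945194 [-0.82402912  0.26712731 -1.11033859] [-0.217  0.355  1.517 -0.     1.273 -1.855]
```

View pics/w5c.png

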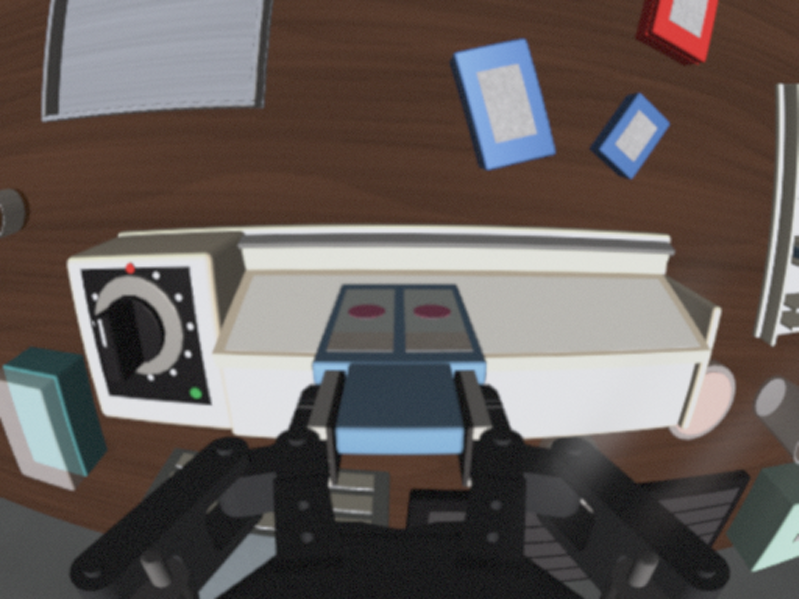

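View pics/s5c.png

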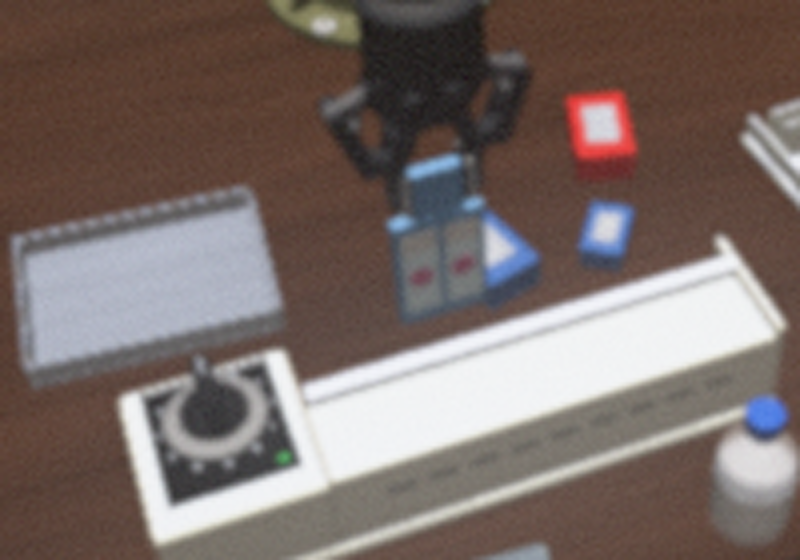

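Wrist view: the carrier hangs upright over the ledge. The lip line runs from (243,245) to (670,250) and the dial is at (135,330). I'll check the frame with this view.

```bash
cat >> h.py <<'E'
O=np.array([559.2,-35.7]);YAW=0.064
def loc(p):
    d=np.array(p[:2])-O; c,s=np.cos(YAW),np.sin(YAW); return np.array([d[0]*c+d[1]*s,-d[0]*s+d[1]*c,p[2]])
def wor(x,y,z=0):
    c,s=np.cos(YAW),np.sin(YAW); return np.array([O[0]+x*c-y*s,O[1]+x*s+y*c,z])
E
python3 - <<'E'
from h import *
import pickle
im=cv2.imread('pics/w5.png')
cv2.imwrite('pics/w5l.png',cv2.resize(im[140:200,70:250],None,fx=4.4,fy=4.4,interpolation=2))
cv2.imwrite('pics/w5r.png',cv2.resize(im[140:240,290:470],None,fx=4.4,fy=4.4,interpolation=2))
p5,tp=pickle.load(open('w5.pkl','rb'))
for q in [(-20,163,34),(-20,-163,34),(-30,175,10),(-30,-285,10),(0,0,22),(0,100,22),(30,164,104.7),(30,-164,104.7)]: print(q,proj('wrist',wor(*q),p5).round(1),(proj('wrist',wor(*q),p5)*1.56).round(0))
E
```

```text
(-20, 163, 34) [429.9 160.9] [671. 251.]
(-20, -163, 34) [152.8 157.5] [238. 246.]
(-30, 175, 10) [428.8 149.3] [669. 233.]
(-30, -285, 10) [ 74.4 148.8] [116. 232.]
(0, 0, 22) [298.2 171.7] [465. 268.]
(0, 100, 22) [379.4 172.9] [592. 270.]
(30, 164, 104.7) [454.8 222.8] [710. 348.]
(30, -164, 104.7) [134.3 225.7] [209. 352.]
```

View pics/w5l.png

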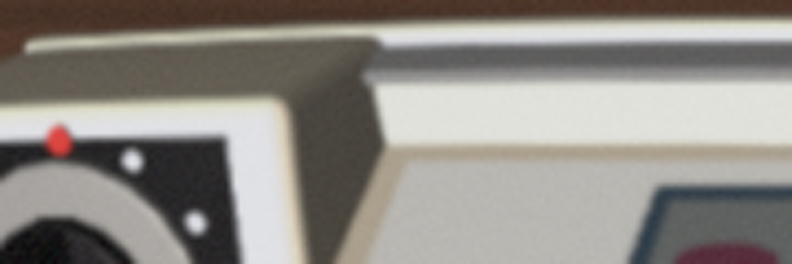

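View pics/w5r.png

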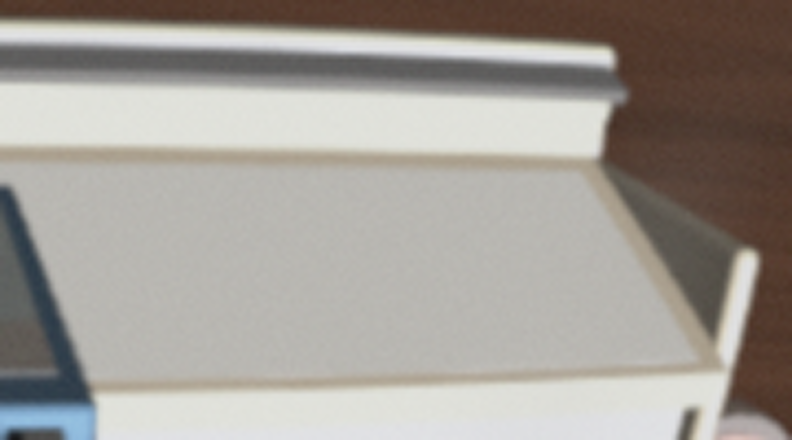

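The frame agrees to ~1–2 px (face top predicted at 454.8,222.8, seen at 453.6,223.4). Lowering onto the ledge.

apply_moves --jaw '[0.3,0.3,0.3,0.3,0.3]' --pt "0 0 -2.5" --pt "0 0 -2.5" --pt "0 0 -1.4" --pt "0 0 0" --pt "0 0 0" --twist '[0,0,0,0,0]' --squeeze 20

```text
t: 5.28
position: [555.4, -84.5, 142.1]
tcp_rot: [-0.707, -0.024, 0.024, 0.707]
wrist_force: [0.6, 0.3, -0.7]
opening: 37.3
```

apply_moves --jaw '[0.3,0.3,0.3]' --pt "0 0 -0.3" --pt "0 0 -0.1" --pt "0 0 0" --twist '[0,0,0]'

```text
t: 5.53
position: [555.7, -85.3, 138.0]
tcp_rot: [0.707, 0.024, -0.023, -0.707]
wrist_force: [-0.7, 0.1, -1.1]
opening: 37.9
```

apply_moves --jaw '[0.3,0.3,0.3]' --pt "0 0 -0.3" --pt "0 0 0" --pt "0 0 0" --twist '[0,0,0]'

```text
t: 5.78
position: [555.5, -85.5, 134.2]
tcp_rot: [-0.707, -0.024, 0.024, 0.707]
wrist_force: [0.3, -0.8, -1.3]
opening: 37.2
```

apply_moves --jaw '[0.3,0.3,0.3]' --pt "0 0 -0.2" --pt "0 0 0" --pt "0 0 0" --twist '[0,0,0]'

```text
t: 6.03
position: [556.3, -85.6, 133.6]
tcp_rot: [0.707, 0.024, -0.023, -0.707]
wrist_force: [-1.6, 0.1, 11.1]
opening: 37.7
```

apply_moves --jaw '[0.3,0.3,0.3,0.3,0.3]' --pt "0.6 0.04 0" --pt "0.6 0.04 -0.1" --pt "0.6 0.04 -0.1" --pt "0.6 0.04 -0.1" --pt "0 0 0" --twist '[0,0,0,0,0]'

```text
t: 6.45
position: [580.6, -83.9, 129.3]
tcp_rot: [0.707, 0.024, -0.023, -0.707]
wrist_force: [-0.7, -0.4, 6.6]
opening: 37.4
```

```bash
python3 - <<'E'
from h import *
o=observe();print(o['t'],loc(o['position']),o['opening'],o['wrist_force'])
im=snap('wrist','w6');s=snap('scene','s6')
cv2.imwrite('pics/c6.png',np.hstack([cv2.resize(im[140:340,150:350],(400,400)),cv2.resize(s[150:250,190:290],(400,400))]))
E
```

```text
6.45 [ 18.29547564 -49.46425264 129.26793872] 37.36530408247645 [-0.6551167  -0.36995636  6.59327089]
```

View pics/c6.png

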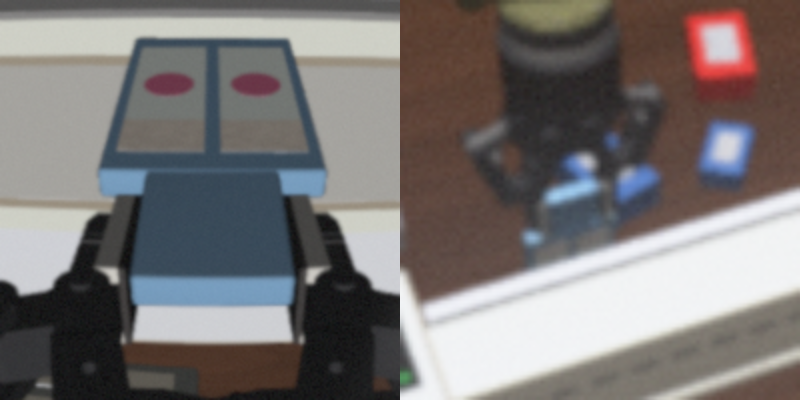

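The bottom edge stays at the ledge while the tab goes back, so it is pivoting. Continuing the arc.

apply_moves --jaw '[0.3,0.3,0.3,0.3,0.3,0.3]' --pt "0.6 0.04 -0.1" --pt "0.5 0.03 -0.2" --pt "0.6 0.04 -0.2" --pt "0.4 0.03 -0.1" --pt "0 0 0" --pt "0 0 0" --twist '[0,0,0,0,0,0]'

```text
t: 7.05
position: [600.9, -82.5, 122.9]
tcp_rot: [0.707, 0.024, -0.024, -0.707]
wrist_force: [0.9, -0.0, 1.9]
opening: 37.7
```

```bash
python3 - <<'E'
from h import *
o=observe();print(o['t'],loc(o['position']),o['opening'],o['wrist_force'])
im=snap('wrist','w7');s=snap('scene','s7')
cv2.imwrite('pics/c7.png',np.hstack([cv2.resize(im[140:340,150:350],(400,400)),cv2.resize(s[150:250,190:290],(400,400))]))
E
```

```text
7.05 [ 38.5761049  -49.33841873 122.88178481] 37.67022282395945 [ 0.87687874 -0.01358096  1.87113676]
```

View pics/c7.png

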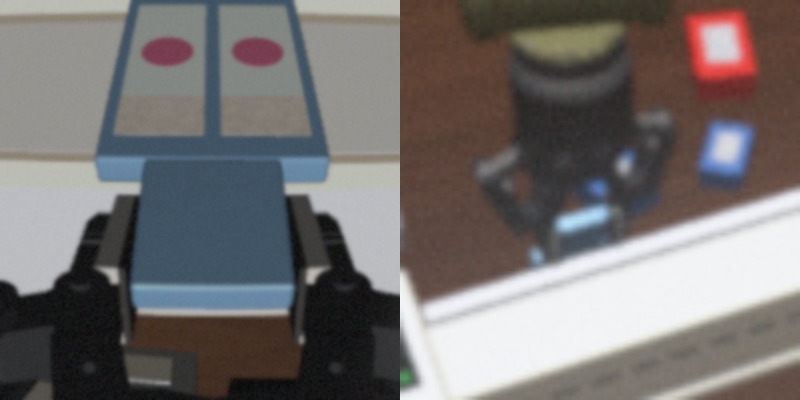

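apply_moves --jaw '[0.3,0.3,0.3,0.3]' --pt "0.2 0.01 -0.05" --pt "0.2 0.01 -0.05" --pt "0 0 0" --pt "0 0 0" --twist '[0,0,0,0]'

```text
t: 7.48
position: [604.0, -82.2, 121.9]
tcp_rot: [-0.707, -0.023, 0.024, 0.707]
wrist_force: [-3.8, 0.3, 1.2]
opening: 37.2
```

apply_moves --jaw '[0.5,0.6,0.62,0.62,0.62,0.62,0.62,0.62]' --pt "0 0 0" --pt "0 0 0" --pt "0 0 0" --pt "0 0 2" --pt "0 0 3" --pt "0 0 3" --pt "0 0 3" --pt "0 0 1" --twist '[0,0,0,0,0,0,0,0]'

```text
t: 8.15
position: [605.6, -82.4, 247.1]
tcp_rot: [0.707, 0.026, -0.021, -0.706]
wrist_force: [0.5, -0.3, 0.6]
opening: 52.8
```

apply_moves --jaw '[1,1,1,1,1,1]' --pt "-2 3 0" --pt "-3 3.5 0" --pt "-3 3.5 0" --pt "-3 3.5 0" --pt "-3 2 0" --pt "0 0 0" --twist '[0,0,0,0,0,0]'

```text
t: 8.65
position: [469.6, 65.6, 242.1]
tcp_rot: [-0.706, -0.024, 0.025, 0.707]
wrist_force: [0.0, 0.5, 0.5]
opening: 85.6
```

```bash
python3 - <<'E'
from h import *
import pickle
o=observe();print(o['t'],o['position'],loc(o['position']),o['opening'],o['wrist_force'],o['joint_pos'])
p=P('wrist');pickle.dump((p,o['position']),open('w8.pkl','wb'))
im=snap('wrist','w8');s=snap('scene','s8')
cv2.imwrite('pics/c8.png',np.hstack([cv2.resize(im,None,fx=.9,fy=.9),cv2.resize(s[150:250,190:275],(294,346))]))
E
```

```text
8.65 [469.56824049  65.55733571 242.13619774] [-82.97220993 106.7825488  242.13619774] 85.55539650090189 [0.04986912 0.45342681 0.53239223] [ 6.10825941e-02  1.20952599e-01  1.71173056e+00  7.20794161e-04
  1.30948624e+00 -1.57971815e+00]
```

View pics/c8.png

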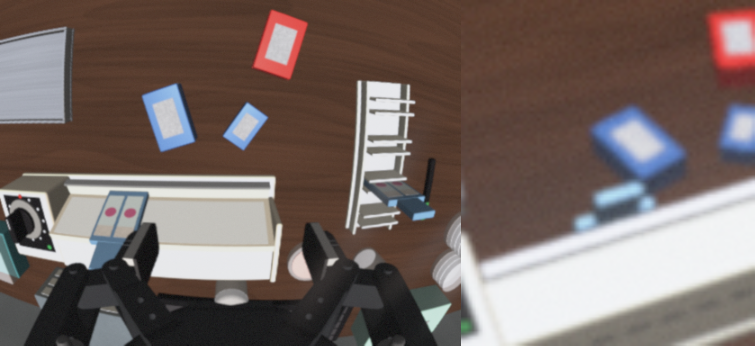

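```bash
cat >> h.py <<'E'
def fc(y,s,x):  # light_face frame point -> world
    a=np.radians(20); return wor(x*np.cos(a)+s*np.sin(a),y,22+s*np.cos(a)-x*np.sin(a))
E
python3 - <<'E'
from h import *
import pickle
p,_=pickle.load(open('w8.pkl','rb'))
t=snap('top','t8');s=cv2.imread('pics/s8.png');w=cv2.imread('pics/w8.png')
out=[]
for n,im,pp in(('wrist',w,p),('scene',s,P('scene')),('top',t,P('top'))):
    c=proj(n,fc(-49.3,125,-5),pp).round().astype(int); c=np.clip(c,[45,45],[466,338])
    h=45;cr=cv2.resize(im[c[1]-h:c[1]+h,c[0]-h:c[0]+h],(264*1,264),interpolation=2)
    for y,ss,x in[(-19,140,0),(19,140,0),(-19,140,-10),(19,140,-10),(-33,97,-10),(33,97,-10),(-33,0,-10),(33,0,-10)]:
        q=proj(n,fc(-49.3+y,ss,x),pp)-c+h; q=(q*264/90).astype(int); cv2.circle(cr,tuple(int(v) for v in q),2,(0,0,255),-1)
    out.append(cr)
cv2.imwrite('pics/chk8.png',np.hstack(out))
E
```

```text
(no output)
```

View pics/chk8.png

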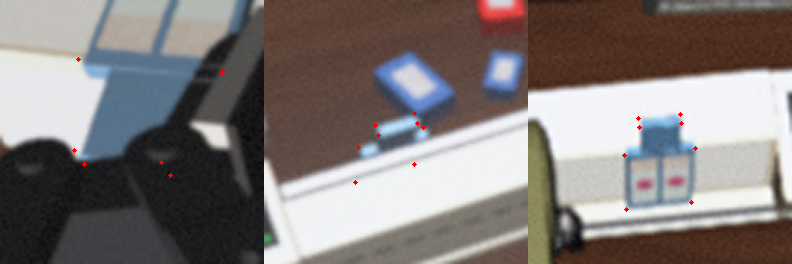

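Carrier 1's corners in the top view match the flat pose within about 1 px. On to the second carrier.

apply_moves --jaw '[1,1,1,1,1,1,1,1,1]' --pt "0.5 3 0" --pt "0.5 4 0" --pt "0.5 4 0" --pt "0.5 4 0" --pt "0.5 4 0" --pt "0.5 4 0" --pt "0.87 1.61 0" --pt "0 0 0" --pt "0 0 0" --twist '[0.02,0.02,0.02,0,0,0,0,0,0]'

```text
t: 9.55
position: [512.7, 308.7, 240.9]
tcp_rot: [0.706, 0.044, -0.045, -0.705]
wrist_force: [-0.3, 0.3, 0.3]
opening: 85.6
```

```bash
python3 - <<'E'
from h import *
import pickle
o=observe();print(o['t'],o['position'],o['joint_pos'].round(3))
p=P('wrist');im=snap('wrist','w9')
cv2.imwrite('pics/w9c.png',cv2.resize(im[150:350,170:350],None,fx=3,fy=3,interpolation=2))
for q in[(508.3-5,311.7,148.7)]: print((proj('wrist',q,p)-[170,150])*3, (proj('wrist',(508.3,311.7,148.7),p)-[170,150])*3)
d=np.array([-np.sin(.129),np.cos(.129)])*19
for k in(1,-1): print((proj('wrist',(508.3+k*d[0],311.7+k*d[1],148.7),p)-[170,150])*3)
E
```

```text
9.55 [512.6722397  308.74378069 240.86638401] [ 0.481  0.403  1.36  -0.     1.38  -1.217]
[270.06106862  95.792661  ] [267.7094781  112.78313933]
[335.77842133 112.68345287]
[199.53736404 112.91360577]
```

View pics/w9c.png

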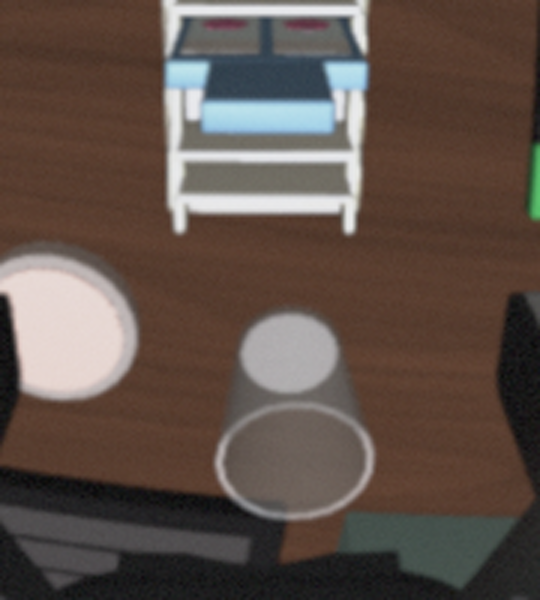

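apply_moves --jaw '[1,1,1,1,1,1,0.3,0.3,0.3,0.3]' --pt "-0.37 0.3 -2" --pt "0 0 -3.5" --pt "0 0 -3.5" --pt "0 0 -2.5" --pt "0 0 -1" --pt "0 0 0" --pt "0 0 0" --pt "0 0 0" --pt "0 0 0" --pt "0 0 0" --twist '[0,0,0,0,0,0,0,0,0,0]' --squeeze 30

```text
t: 10.43
position: [508.7, 312.0, 118.6]
tcp_rot: [-0.705, -0.045, 0.044, 0.706]
wrist_force: [-0.6, 0.1, 0.3]
opening: 38.8
```

apply_moves --jaw '[0.3,0.3,0.3,0.3,0.3,0.3,0.3,0.3]' --pt "0 0 0" --pt "0 0 1" --pt "0 0 2" --pt "0 0 3" --pt "0 0 4" --pt "0 0 3" --pt "0 0 1" --pt "0 0 0" --twist '[0,0,0,0,0,0,0,0]'

```text
t: 11.1
position: [508.7, 312.2, 260.8]
tcp_rot: [-0.705, -0.047, 0.043, 0.707]
wrist_force: [0.3, 0.2, -1.4]
opening: 37.7
```

apply_moves --jaw '[0.3,0.3,0.3,0.3,0.3,0.3,0.3,0.3,0.3,0.3]' --pt "0.2 -2 0" --pt "0.5 -3.5 0" --pt "0.5 -4 0" --pt "0.5 -4 0" --pt "0.5 -4 0" --pt "0.5 -4 0" --pt "0.5 -4 0" --pt "0.5 -3 -2" --pt "0.33 -1.34 -2" --pt "0 0 -1" --twist '[-0.01,-0.01,-0.01,-0.01,-0.01,-0.015,0,0,0,0]'

```text
t: 11.93
position: [547.4, 10.6, 203.3]
tcp_rot: [-0.707, -0.019, 0.022, 0.707]
wrist_force: [-0.5, 0.8, -1.6]
opening: 37.3
```

apply_moves --jaw '[0.3,0.3]' --pt "0 0 0" --pt "0 0 0" --twist '[0,0]'

```text
t: 12.1
position: [548.0, 14.1, 206.5]
tcp_rot: [-0.707, -0.021, 0.023, 0.707]
wrist_force: [0.7, 0.0, -1.1]
opening: 37.7
```

```bash
python3 - <<'E'
from h import *
import pickle
o=observe();print(o['t'],o['position'],loc(o['position']),o['joint_pos'][0]-o['joint_pos'][5])
p=P('wrist');im=snap('wrist','w10');pickle.dump((p,o['position']),open('w10.pkl','wb'))
v=cv2.resize(im,None,fx=1.56,fy=1.56,interpolation=2)
for y,ss,x in[(-33,97,0),(33,97,0),(-33,97,-10),(33,97,-10),(-33,0,-10),(33,0,-10),(-19,140,-10),(19,140,-10)]:
    q=proj('wrist',fc(-49.3+y,ss,x),p)*1.56; cv2.circle(v,tuple(int(a) for a in q),2,(0,0,255),-1)
cv2.imwrite('pics/w10c.png',v)
E
```

```text
12.1 [548.02375578  14.10998385 206.47848648] [ -7.9676999   50.42279925 206.47848648] 1.6329754668453134
```

View pics/w10c.png

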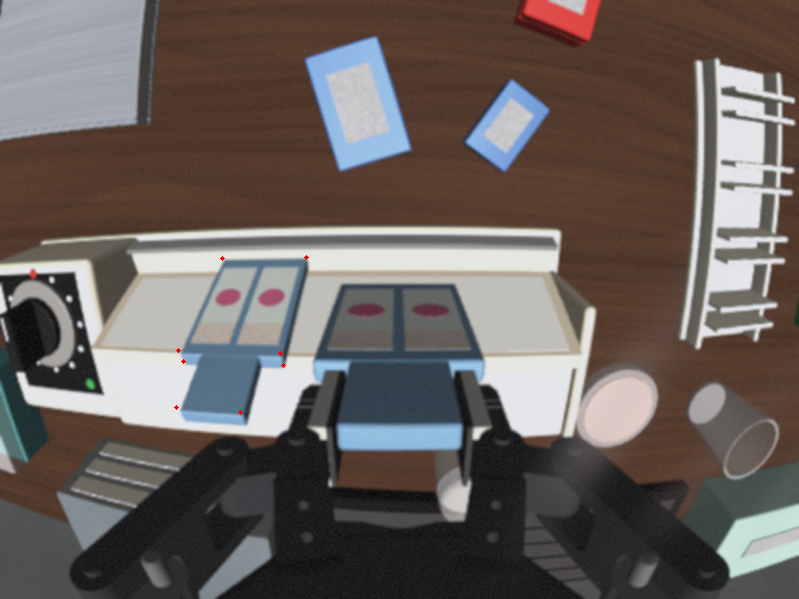

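Carrier 1 lies flat on the face: projected flat-pose corners fall on its edges at (222,258), (306,257) and (283,365). Lowering the second.

apply_moves --jaw '[0.3,0.3,0.3,0.3,0.3]' --pt "0.1 0 -2.5" --pt "0 0 -2.5" --pt "0 0 -1.5" --pt "0 0 -0.2" --pt "0 0 0" --twist '[0,0,0,0,0]' --squeeze 20

```text
t: 12.57
position: [549.5, 14.2, 140.6]
tcp_rot: [-0.707, -0.022, 0.022, 0.707]
wrist_force: [0.1, -0.5, -1.1]
opening: 37.6
```

apply_moves --jaw '[0.3,0.3,0.3]' --pt "0 0 -0.2" --pt "0 0 0" --pt "0 0 0" --twist '[0,0,0]'

```text
t: 12.82
position: [549.9, 13.5, 139.3]
tcp_rot: [0.707, 0.022, -0.021, -0.707]
wrist_force: [0.5, -1.1, 0.5]
opening: 37.7
```

apply_moves --jaw '[0.3,0.3,0.3]' --pt "0 0 -0.2" --pt "0 0 0" --pt "0 0 0" --twist '[0,0,0]'

```text
t: 13.07
position: [549.7, 13.3, 136.6]
tcp_rot: [0.707, 0.022, -0.021, -0.707]
wrist_force: [0.3, 0.4, 0.9]
opening: 37.6
```

apply_moves --jaw '[0.3,0.3,0.3]' --pt "0 0 -0.15" --pt "0 0 0" --pt "0 0 0" --twist '[0,0,0]'

```text
t: 13.32
position: [550.3, 13.3, 136.3]
tcp_rot: [0.707, 0.023, -0.021, -0.707]
wrist_force: [-0.3, -0.1, 11.8]
opening: 37.7
```

apply_moves --jaw '[0.3,0.3,0.3,0.3,0.3]' --pt "0.6 0.04 0" --pt "0.6 0.04 -0.1" --pt "0.6 0.04 -0.1" --pt "0.6 0.04 -0.1" --pt "0 0 0" --twist '[0,0,0,0,0]'

```text
t: 13.73
position: [574.6, 14.7, 132.0]
tcp_rot: [0.707, 0.022, -0.021, -0.707]
wrist_force: [-0.3, -1.1, 8.5]
opening: 37.4
```

apply_moves --jaw '[0.3,0.3,0.3,0.3,0.3,0.3]' --pt "0.6 0.04 -0.1" --pt "0.5 0.03 -0.2" --pt "0.6 0.04 -0.2" --pt "0.4 0.03 -0.1" --pt "0 0 0" --pt "0 0 0" --twist '[0,0,0,0,0,0]'

```text
t: 14.23
position: [594.8, 16.2, 125.6]
tcp_rot: [0.707, 0.022, -0.022, -0.707]
wrist_force: [0.8, -2.6, 4.0]
opening: 37.2
```

apply_moves --jaw '[0.3,0.3,0.3,0.3]' --pt "0.2 0.01 -0.05" --pt "0.2 0.01 -0.05" --pt "0 0 0" --pt "0 0 0" --twist '[0,0,0,0]'

```text
t: 14.57
position: [598.1, 16.5, 124.4]
tcp_rot: [0.707, 0.021, -0.022, -0.707]
wrist_force: [-4.8, -2.7, 4.4]
opening: 37.4
```

Contact with the face again at -4.8 N, same as the first. Release and back off.

apply_moves --jaw '[0.5,0.6,0.62,0.62,0.62,0.62,0.62,0.62]' --pt "0 0 0" --pt "0 0 0" --pt "0 0 0" --pt "0 0 2" --pt "0 0 3" --pt "0 0 3" --pt "0 0 2" --pt "0 0 0" --twist '[0,0,0,0,0,0,0,0]'

```text
t: 15.23
position: [599.9, 16.6, 229.5]
tcp_rot: [0.707, 0.024, -0.019, -0.707]
wrist_force: [0.1, 0.9, 1.2]
opening: 52.8
```

apply_moves --jaw '[1,1,1,1,1,1,1]' --pt "-2 0 0" --pt "-3.5 0 0" --pt "-3.5 -1 0" --pt "-3.5 -1 0" --pt "-2 -1 0" --pt "-1.5 0 0" --pt "0 0 0" --twist '[0,0,0,0,0,0,0]'

```text
t: 15.82
position: [436.6, -13.6, 224.6]
tcp_rot: [-0.707, -0.022, 0.022, 0.707]
wrist_force: [-0.4, 0.3, 0.8]
opening: 85.4
```

```bash
python3 - <<'E'
from h import *
import pickle
o=observe();print(o['t'],o['position'],loc(o['position']),o['joint_pos'][0]-o['joint_pos'][5])
p=P('wrist');im=snap('wrist','w11');pickle.dump((p,o['position']),open('w11.pkl','wb'))
v=cv2.resize(im,None,fx=1.56,fy=1.56,interpolation=2)
for yc in(-49.3,49.5):
  for y,ss,x in[(-33,97,-10),(33,97,-10),(-33,0,-10),(33,0,-10),(-19,140,-10),(19,140,-10)]:
    q=proj('wrist',fc(yc+y,ss,x),p)*1.56; cv2.circle(v,tuple(int(a) for a in q),2,(0,0,255),-1)
cv2.imwrite('pics/w11c.png',v)
E
```

```text
15.8167 [436.62125259 -13.60806638 224.55147838] [-120.91487307   29.88639017  224.55147838] 1.6318152059936504
```

View pics/w11c.png

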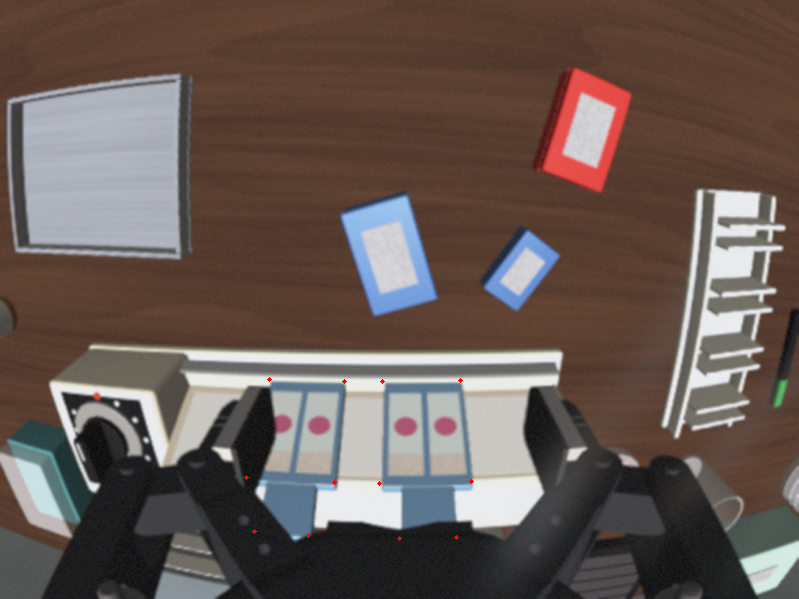

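Both carriers lean flat, parallel and identical. The blue box is at (389,255), its long side nearly along x. Now measure box and tray.

```bash
python3 - <<'E'
from h import *
import pickle
p,_=pickle.load(open('w11.pkl','rb'))
im=cv2.imread('pics/w11.png')
hsv=cv2.cvtColor(im,cv2.COLOR_BGR2HSV)
m=cv2.inRange(hsv,(98,90,150),(125,255,255)); m[:, :]=m
n,l,s,c=cv2.connectedComponentsWithStats(m)
for i in range(1,n):
    if s[i,4]>300: print(s[i],c[i])
C=lambda u,v:(u/1.56-.2,v/1.56-.2)
cs=[onz('wrist',C(*q),32,p)[:2] for q in[(341,213),(407,194),(436,298),(375,315)]]
for q in cs: print(q.round(1))
r=cv2.minAreaRect(np.array(cs,np.float32));print(r, np.mean(cs,0))
ctr=onz('wrist',C(390,256.5),32,p);print(ctr)
p10,_=pickle.load(open('w10.pkl','rb'))
# label centre stereo w10 vs w11 + top
a=tri([ray('wrist',C(358,103),p10),ray('wrist',C(389.5,256.5),p)]);print('stereo',a)
print('tray')
ts=[onz('wrist',C(*q),25,p)[:2] for q in[(9,100),(184,76),(187,257),(17,250)]]
for q in ts: print(q.round(1))
tt=[onz('top',(185+u/3.8-.4,135+v/3.8-.4),25)[:2] for u,v in[(487,366),(745,362),(765,563),(497,570)]]
print(np.mean(tt,0),np.round(tt,1).tolist())
E
```

```text
[ 219  125   61   77 1736] [248.70852535 164.21198157]
[311 148  47  51 736] [333.92255435 172.96195652]
[407.5 -57.4]
[390.9 -10.1]
[469.   17.3]
[485.8 -28.8]
((438.08917236328125, -19.567916870117188), (83.37700653076172, 50.124183654785156), 20.054262161254883) [438.3216441  -19.74657329]
[438.40947574 -19.72105914  32.        ]
stereo (array([439.10078556, -19.9651372 ,  29.20720064]), [np.float64(0.1515648173838033), np.float64(0.15156481738382366)])
tray
[ 299.  -388.7]
[ 302.3 -187.5]
[ 448.3 -186.1]
[ 446.4 -389.6]
[ 374.5942829  -291.89609541] [[452.2, -194.5], [447.6, -392.0], [298.0, -390.2], [300.7, -190.9]]
```

apply_moves --jaw '[1,1,1,1,1,1]' --pt "0.17 -0.61 -1" --pt "0 0 -3" --pt "0 0 -3" --pt "0 0 -3.5" --pt "0 0 -3" --pt "0 0 0" --twist '[0.096,0.095,0.095,0,0,0]'

```text
t: 16.37
position: [438.1, -19.0, 84.6]
tcp_rot: [-0.696, -0.12, 0.125, 0.697]
wrist_force: [-0.2, -0.4, -0.9]
opening: 85.4
```

```bash
python3 - <<'E'
from h import *
import pickle
o=observe();print(o['t'],o['position'],o['joint_pos'][0]-o['joint_pos'][5])
p=P('wrist');im=snap('wrist','w12');pickle.dump((p,o['position']),open('w12.pkl','wb'))
v=cv2.resize(im,None,fx=1.56,fy=1.56,interpolation=2)
a=np.radians(19.7);X=np.array([np.cos(a),np.sin(a)]);Y=np.array([-X[1],X[0]]);c=np.array([438.3,-19.7])
for i in(1,-1):
  for j in(1,-1):
    w=c+i*42*X+j*26*Y;q=proj('wrist',(w[0],w[1],32),p)*1.56; cv2.circle(v,tuple(int(a) for a in q),2,(0,0,255),-1)
cv2.imwrite('pics/w12c.png',v)
E
```

```text
16.3667 [438.13836275 -19.00482187  84.60613915] 1.918822433559431
```

View pics/w12c.png

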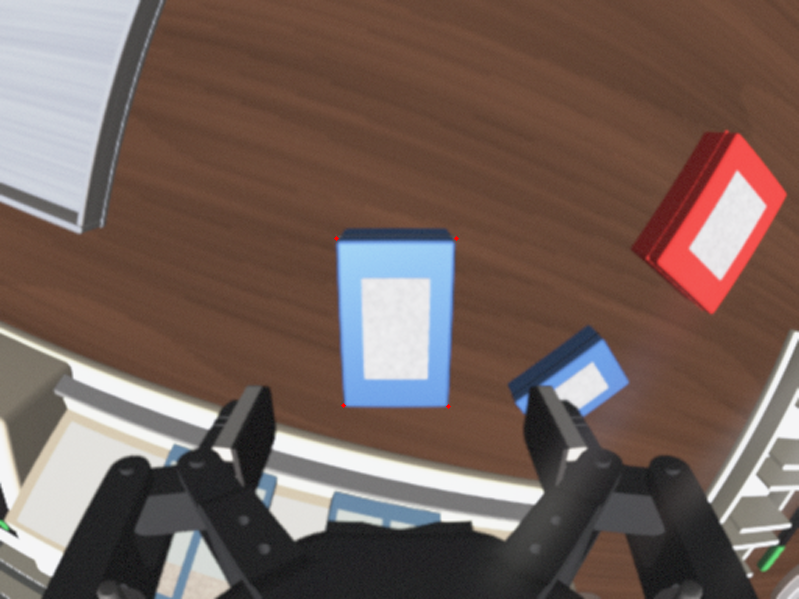

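The predicted corners sit exactly on the box. Descend with a slightly narrower opening to stay clear of the small box.

apply_moves --jaw '[0.82,0.82,0.82,0.82,0.82,0.4,0.4,0.4,0.4,0.4]' --pt "0 0 -2" --pt "0 0 -2.5" --pt "0 0 -2.5" --pt "0 0 -1.2" --pt "0 0 0" --pt "0 0 0" --pt "0 0 0" --pt "0 0 0" --pt "0 0 0" --pt "0 0 0" --twist '[0,0,0,0,0,0,0,0,0,0]' --squeeze 30

```text
t: 17.25
position: [441.6, -19.6, 9.5]
tcp_rot: [0.697, 0.124, -0.121, -0.696]
wrist_force: [0.6, 0.9, 8.5]
opening: 51.4
```

apply_moves --jaw '[0.4,0.4,0.4,0.4]' --pt "0 0 1" --pt "0 0 2" --pt "0 0 3" --pt "0 0 2" --twist '[0,0,0,0]'

```text
t: 17.58
position: [440.6, -19.6, 90.8]
tcp_rot: [0.697, 0.123, -0.122, -0.696]
wrist_force: [0.8, -0.2, -0.6]
opening: 51.4
```

apply_moves --jaw '[0.4,0.4,0.4,0.4,0.4,0.4,0.4,0.4,0.4,0.4]' --pt "-0.5 -2 0" --pt "-0.8 -3 0" --pt "-0.8 -3.5 0" --pt "-0.8 -3.5 0" --pt "-0.8 -3.5 0" --pt "-0.8 -3.5 0" --pt "-0.8 -3.5 0" --pt "-0.7 -3 0" --pt "-0.6 -1.5 0" --pt "0 0 0" --twist '[-0.05,-0.05,-0.05,-0.05,-0.05,-0.05,-0.058,0,0,0]'

```text
t: 18.42
position: [373.3, -292.3, 89.0]
tcp_rot: [0.708, -0.004, 0.005, -0.707]
wrist_force: [1.4, 0.6, -1.3]
opening: 51.6
```

apply_moves --jaw '[0.4,0.4]' --pt "0 0 0" --pt "0 0 0" --twist '[0,0]'

```text
t: 18.58
position: [374.3, -289.1, 88.4]
tcp_rot: [0.707, -0.003, 0.004, -0.707]
wrist_force: [-0.9, 0.7, -1.8]
opening: 51.4
```

```bash
python3 - <<'E'
from h import *
o=observe();print(o['t'],o['position'],o['joint_pos'][0]-o['joint_pos'][5])
im=snap('wrist','w13')
cv2.imwrite('pics/w13c.png',cv2.resize(im,None,fx=1.3,fy=1.3,interpolation=2))
E
```

```text
18.5833 [ 374.31739044 -289.09018004   88.35663183] 1.5606711574344558
```

View pics/w13c.png

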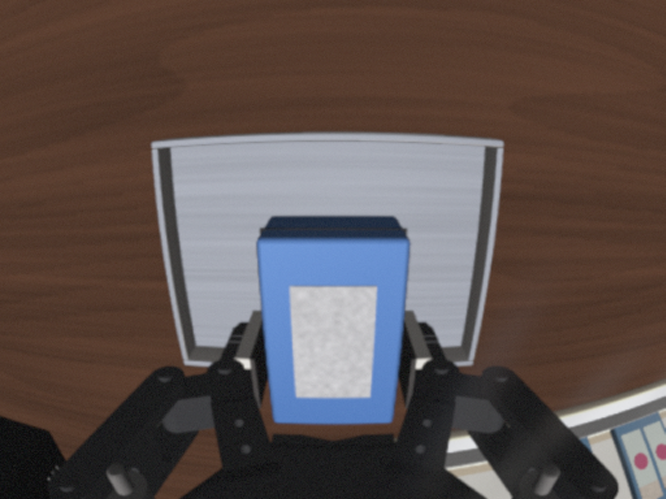

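The box is held level and centred over the tray. Lowering.

apply_moves --jaw '[0.4,0.4,0.4,0.4,0.4]' --pt "0 0 -2.5" --pt "0 0 -2.5" --pt "0 0 -1.5" --pt "0 0 -0.3" --pt "0 0 0" --twist '[0,0,0,0,0]'

```text
t: 19.05
position: [374.2, -288.7, 19.4]
tcp_rot: [-0.707, 0.004, -0.003, 0.707]
wrist_force: [0.3, -0.2, -1.4]
opening: 51.3
```

apply_moves --jaw '[0.4,0.4,0.4]' --pt "0 0 -0.3" --pt "0 0 0" --pt "0 0 0" --twist '[0,0,0]'

```text
t: 19.3
position: [374.6, -289.7, 17.5]
tcp_rot: [0.707, -0.003, 0.004, -0.707]
wrist_force: [-0.9, 0.2, -0.7]
opening: 51.3
```

apply_moves --jaw '[0.4,0.4,0.4]' --pt "0 0 -0.3" --pt "0 0 0" --pt "0 0 0" --twist '[0,0,0]'

```text
t: 19.55
position: [374.2, -289.5, 13.7]
tcp_rot: [0.707, -0.004, 0.004, -0.707]
wrist_force: [-1.0, -0.2, -2.2]
opening: 51.2
```

apply_moves --jaw '[0.4,0.4,0.4]' --pt "0 0 -0.2" --pt "0 0 0" --pt "0 0 0" --twist '[0,0,0]'

```text
t: 19.8
position: [374.5, -289.7, 12.9]
tcp_rot: [0.707, -0.003, 0.004, -0.707]
wrist_force: [-4.9, 7.3, 20.0]
opening: 51.3
```

Floor contact at z≈13, as predicted. Release and rise.

apply_moves --jaw '[0.55,0.75,0.8,0.8,0.8,0.9,1,1,1]' --pt "0 0 0.1" --pt "0 0 0" --pt "0 0 0" --pt "0 0 1" --pt "0 0 3" --pt "0 0 4" --pt "0 0 4" --pt "0 0 4" --pt "0 0 3" --twist '[0,0,0,0,0,0,0,0,0]'

```text
t: 20.55
position: [374.2, -289.6, 206.7]
tcp_rot: [0.708, -0.003, 0.004, -0.706]
wrist_force: [0.3, 0.3, -0.1]
opening: 85.3
```

```bash
python3 - <<'E'
from h import *
import pickle
o=observe();print(o['t'],o['position'],o['joint_pos'].round(3))
p=P('wrist');im=snap('wrist','w14');pickle.dump((p,o['position']),open('w14.pkl','wb'))
cv2.imwrite('pics/w14c.png',cv2.resize(im,None,fx=1.56,fy=1.56,interpolation=2))
E
```

```text
20.55 [ 374.22083312 -289.60508842  206.72947803] [-0.736  0.15   1.764 -0.     1.224 -2.297]
```

View pics/w14c.png

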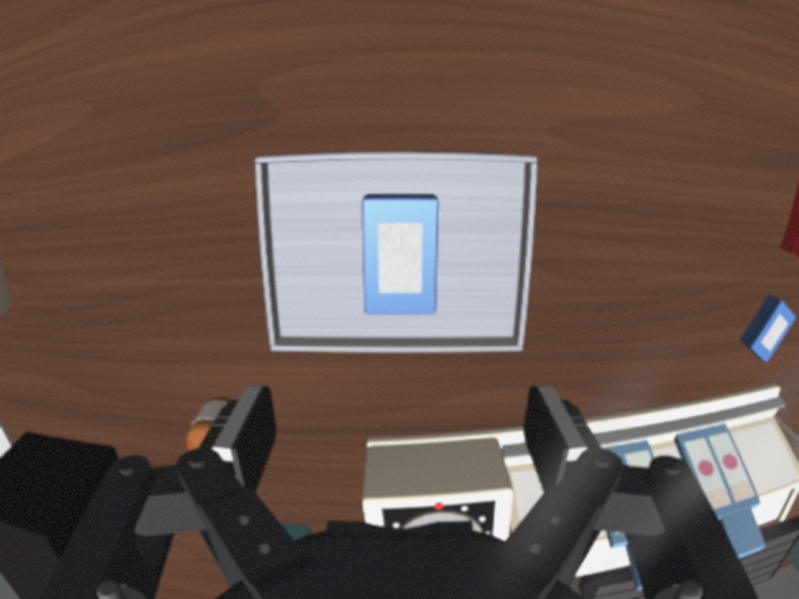

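The box lies flat in the tray's middle. Now approach the dial for a measurement.

apply_moves --jaw '[1,1,1,1,1,1]' --pt "2.5 0.5 2" --pt "3.5 0.5 2" --pt "3.5 0.5 1" --pt "3.1 1 0" --pt "0 0 0" --pt "0 0 0" --twist '[0.037,0.037,0,0,0,0]'

```text
t: 21.1
position: [500.8, -263.8, 252.2]
tcp_rot: [-0.707, -0.023, 0.023, 0.707]
wrist_force: [0.5, -0.4, 0.2]
opening: 85.2
```

```bash
python3 - <<'E'
from h import *
import pickle
o=observe();print(o['t'],o['position'],o['joint_pos'].round(3))
p=P('wrist');im=snap('wrist','w15');pickle.dump((p,o['position']),open('w15.pkl','wb'))
c=proj('wrist',wor(20,-225,110),p).astype(int);print(c)
x0,y0=c-[70,60]
print(x0,y0)
cv2.imwrite('pics/w15c.png',cv2.resize(im[y0:y0+120,x0:x0+140],None,fx=5,fy=5,interpolation=2))
E
```

```text
21.1 [ 500.79264306 -263.79546304  252.2003826 ] [-0.55   0.321  1.444 -0.     1.377 -2.186]
[253 255]
183 195
```

View pics/w15c.png

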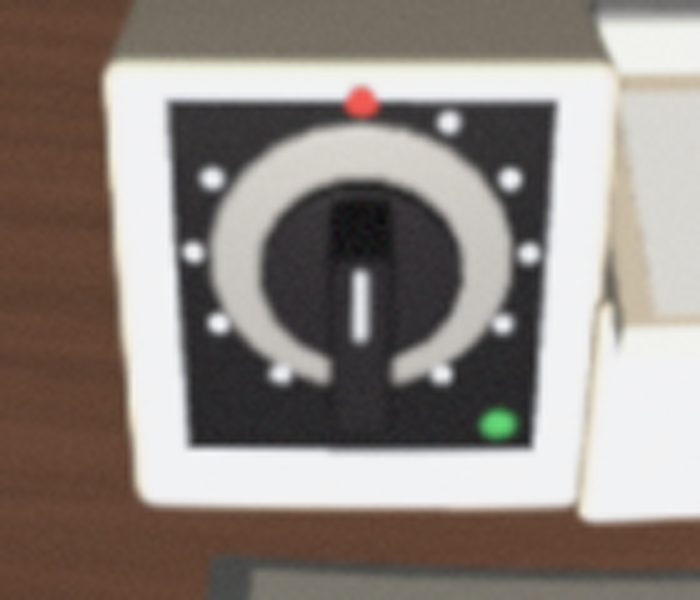

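The dial points at the red dot (361,103), and the clicks go clockwise through (449,123) … (442,374) for the fifth. Compute the axis from the dots.

```bash
python3 - <<'E'
from h import *
import pickle
p,_=pickle.load(open('w15.pkl','rb'))
C=lambda u,v:(183+u/5-.4,195+v/5-.4)
D={0:(361,103),30:(449,123),60:(510,180),90:(530,253),120:(503,323),150:(442,374),210:(281,374),240:(219,323),270:(193,253),300:(212,180)}
W={k:onz('wrist',C(*v),85.5,p) for k,v in D.items()}
# fit circle + angle
A=np.array([[2*w[0],2*w[1],1] for w in W.values()]);b=np.array([w[0]**2+w[1]**2 for w in W.values()])
s=np.linalg.lstsq(A,b,rcond=None)[0];print('centre',s[:2],'r',np.sqrt(s[2]+s[0]**2+s[1]**2),loc([s[0],s[1],0]))
for k,w in W.items(): print(k,np.degrees(np.arctan2(w[1]-s[1],w[0]-s[0])).round(1))
# bar top edges at z 129: near end pixel corners
for q in[(331,198),(391,198),(331,265),(391,265)]: print(onz('wrist',C(*q),129,p).round(1))
f2=lambda u,v:(190+u/4.5-.4,145+v/4.5-.4)
E
```

```text
centre [ 594.86234866 -257.8954468 ] r 40.162181111508964 [  21.37853438 -224.02137835    0.        ]
0 -176.3
30 153.7
60 123.7
90 94.1
120 64.3
150 33.9
210 -26.3
240 -56.9
270 -86.5
300 -116.1
[ 557.1 -266.3  129. ]
[ 556.3 -254.2  129. ]
[ 572.8 -265.4  129. ]
[ 572.  -253.1  129. ]
```

Dial axis at (594.9,-257.9), 0.064 rad yaw confirmed. Moving over it and down.

apply_moves --jaw '[0.6,0.6,0.6,0.6,0.6,0.6,0.6]' --pt "3.3 0.2 -1" --pt "3.3 0.2 -1" --pt "2.82 0.2 -1" --pt "0 0 -3" --pt "0 0 -2.5" --pt "0 0 0" --pt "0 0 0" --twist '[0,0,0,0,0,0,0]'

```text
t: 21.73
position: [593.3, -259.0, 167.5]
tcp_rot: [-0.706, -0.022, 0.023, 0.707]
wrist_force: [0.3, -0.0, 0.9]
opening: 51.6
```

```bash
python3 - <<'E'
from h import *
o=observe();print(o['t'],o['position'],o['joint_pos'].round(3),o['joint_pos'][0]-o['joint_pos'][5])
p=P('wrist');im=snap('wrist','w16')
cv2.imwrite('pics/w16c.png',cv2.resize(im,None,fx=1.56,fy=1.56,interpolation=2))
print(proj('wrist',(594.9,-257.9,129),p)*1.56)
E
```

```text
21.7333 [ 593.32155502 -258.96089108  167.52896641] [-0.468  0.571  1.287 -0.     1.286 -2.102] 1.6335212598619246
[399.33482719 344.79880581]
```

View pics/w16c.png

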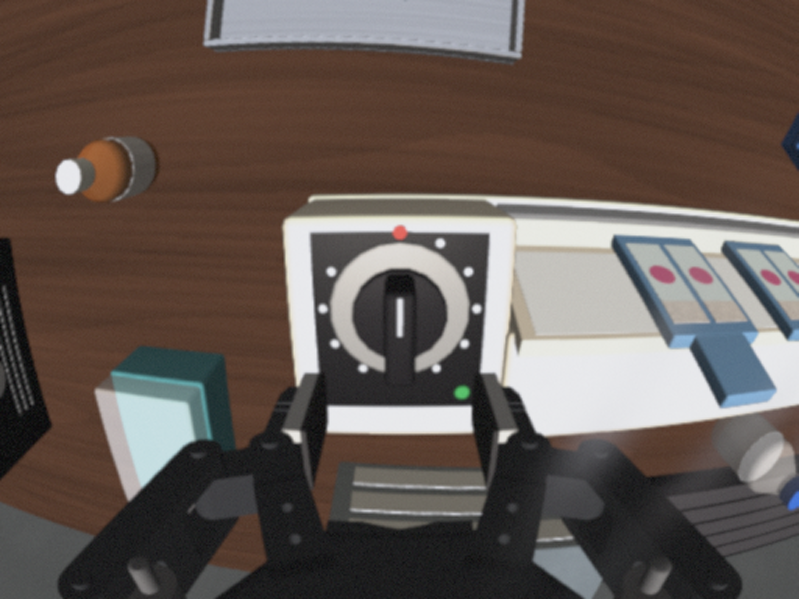

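apply_moves --jaw '[0.6,0.6,0.6,0.6,0.6,0.05,0.05,0.05,0.05,0.05]' --pt "0.1 0.1 -2" --pt "0 0 -2" --pt "0 0 -1.5" --pt "0 0 -0.8" --pt "0 0 0" --pt "0 0 0" --pt "0 0 0" --pt "0 0 0" --pt "0 0 0" --pt "0 0 0" --twist '[0,0,0,0,0,0,0,0,0,0]' --squeeze 60

```text
t: 22.62
position: [595.9, -258.5, 106.5]
tcp_rot: [0.708, 0.023, -0.021, -0.706]
wrist_force: [-0.8, -4.4, 5.6]
opening: 12.6
```

apply_moves --jaw '[0.05,0.05,0.05,0.05,0.05,0.05,0.05,0.05,0.05,0.05]' --pt "0 0 0" --pt "0 0 0" --pt "0 0 0" --pt "0 0 0" --pt "0 0 0" --pt "0 0 0" --pt "0 0 0" --pt "0 0 0" --pt "0 0 0" --pt "0 0 0" --twist '[-0.1,-0.1,-0.1,-0.1,-0.1,-0.1,-0.1,-0.1,-0.1,-0.1]'

```text
t: 23.45
position: [594.7, -261.3, 106.5]
tcp_rot: [0.632, -0.32, 0.322, -0.628]
wrist_force: [-11.1, -22.1, 7.2]
opening: 12.9
```

```bash
python3 - <<'E'
from h import *
o=observe();print(o['t'],o['position'],o['joint_pos'].round(3),o['joint_pos'][0]-o['joint_pos'][5],o['wrist_force'],o['wrist_torque'],o['opening'])
t=snap('top','t17');s=snap('scene','s17');w=snap('wrist','w17')
cv2.imwrite('pics/c17.png',np.hstack([cv2.resize(w[100:300,150:350],(400,400)),cv2.resize(t[145:215,300:370],(390,400),interpolation=2)]))
E
```

```text
23.45 [ 594.73436456 -261.30192293  106.52433021] [-0.468  0.634  1.336 -0.005  1.168 -1.094] 0.6258128431038715 [-11.11768426 -22.11542886   7.17731627] [-3.76578417  1.74829684  0.08725988] 12.860929809562691
```

View pics/c17.png

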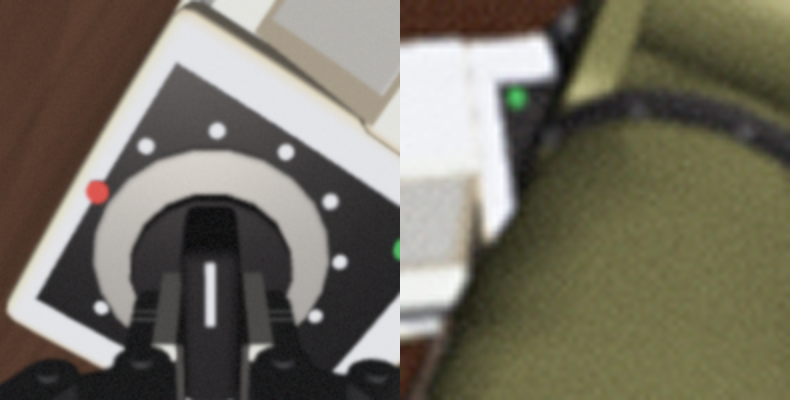

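It turns with the dial and the pointer is near click 2. I'll relieve the side force (tool pushed toward -x, -y) as I continue.

apply_moves --jaw '[0.05,0.05,0.05,0.05,0.05,0.05,0.05]' --pt "-0.1 -0.2 0" --pt "0 0 0" --pt "0 0 0" --pt "0 0 0" --pt "0 0 0" --pt "0 0 0" --pt "0 0 0" --twist '[0,-0.1,-0.1,-0.1,-0.1,-0.1,0]'

```text
t: 24.18
position: [593.2, -262.2, 106.5]
tcp_rot: [0.532, -0.467, 0.468, -0.529]
wrist_force: [-15.5, -13.0, 10.8]
opening: 12.9
```

```bash
python3 - <<'E'
from h import *
o=observe();print(o['t'],o['position'],1.634-(o['joint_pos'][0]-o['joint_pos'][5]),o['wrist_force'],o['wrist_torque'],o['opening'])
E
```

```text
24.1833 [ 593.21573587 -262.16886691  106.49190997] 1.5090467006788821 [-15.54794015 -13.03870644  10.77489343] [-2.23560827  2.51326669 -0.04256866] 12.874809274057043
```

apply_moves --jaw '[0.05,0.05,0.05,0.05,0.05,0.05,0.05,0.05]' --pt "-0.19 -0.16 0" --pt "-0.03 0 0" --pt "-0.03 0.01 0" --pt "-0.03 0.01 0" --pt "-0.03 0.01 0" --pt "-0.03 0.01 0" --pt "-0.03 0.01 0" --pt "0 0 0" --twist '[0,-0.1,-0.1,-0.1,-0.1,-0.1,-0.1,0]'

```text
t: 24.85
position: [590.9, -262.0, 106.5]
tcp_rot: [0.369, -0.602, 0.604, -0.369]
wrist_force: [-2.6, -6.0, 6.6]
opening: 12.7
```

```bash
python3 - <<'E'
from h import *
o=observe();print(o['t'],o['position'],1.634-(o['joint_pos'][0]-o['joint_pos'][5]),o['wrist_force'],o['wrist_torque'],o['opening'])
w=snap('wrist','w18');cv2.imwrite('pics/c18.png',cv2.resize(w[100:300,150:350],(500,500)))
E
```

```text
24.85 [ 590.91701404 -262.03748579  106.53556967] 2.1071943882986366 [-2.55667814 -6.00980582  6.5745244 ] [-1.16105638  0.50003415  0.00501059] 12.698218133793047
```

View pics/c18.png

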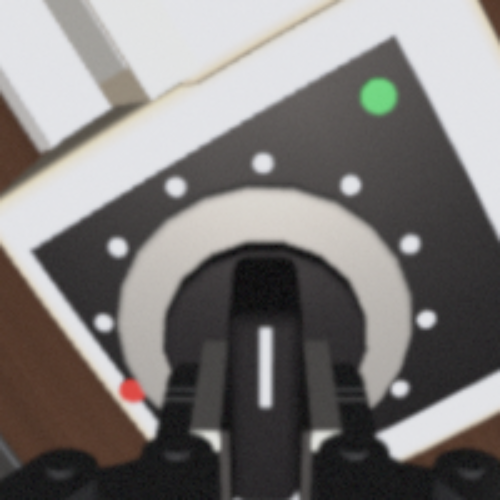

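The pointer stands at click 4 (263,163), four dots after the red one. One more click of 0.51 rad to go.

apply_moves --jaw '[0.05,0.05,0.05,0.05,0.05,0.05,0.05]' --pt "-0.02 0.02 0" --pt "-0.02 0.02 0" --pt "-0.02 0.03 0" --pt "-0.03 0.03 0" --pt "-0.03 0.02 0" --pt "0 0 0" --pt "0 0 0" --twist '[-0.1,-0.1,-0.1,-0.1,-0.11,0,0]'

```text
t: 25.48
position: [589.6, -260.9, 106.5]
tcp_rot: [0.207, -0.675, 0.677, -0.207]
wrist_force: [-4.2, -5.8, 6.9]
opening: 12.9
```

```bash
python3 - <<'E'
from h import *
o=observe();print(o['t'],o['position'],1.634-(o['joint_pos'][0]-o['joint_pos'][5]),o['wrist_force'],o['wrist_torque'],o['opening'])
w=snap('wrist','w19');cv2.imwrite('pics/c19.png',cv2.resize(w[100:300,150:350],(500,500)))
E
```

```text
25.4833 [ 589.58782224 -260.89252867  106.50373302] 2.6115587171260595 [-4.18215909 -5.7976119   6.88183885] [-1.23199945  0.77540015 -0.04147684] 12.907035522239607
```

View pics/c19.png

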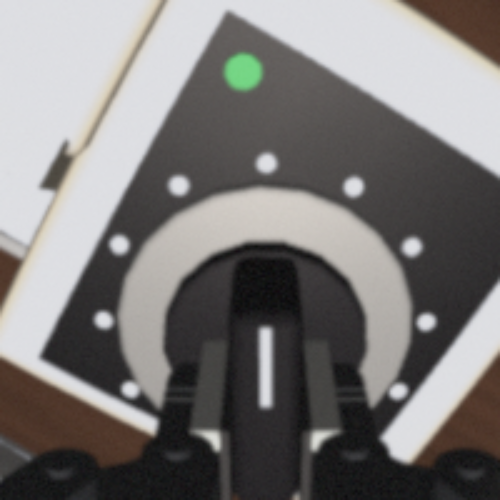

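The dial is at click 5 (2.61 rad). Release straight up.

apply_moves --jaw '[0.3,0.4,0.4,0.4,0.4,0.4,0.4]' --pt "0 0 0" --pt "0 0 0" --pt "0 0 0" --pt "0 0 2" --pt "0 0 4" --pt "0 0 4" --pt "0 0 4" --twist '[0,0,0,0,0,0,0]'

```text
t: 26.12
position: [589.2, -259.0, 246.3]
tcp_rot: [-0.208, 0.676, -0.676, 0.207]
wrist_force: [0.8, -0.5, 0.5]
opening: 34.0
```

apply_moves --jaw '[0.4,0.4,0.4,0.4,0.4,0.4,0.4,0.4,0.4,0.4]' --pt "-3 0 0" --pt "-3.5 1 0" --pt "-3.5 2 0" --pt "-3.5 2 0" --pt "-2 3 0" --pt "0 3.5 0" --pt "0 3.5 0" --pt "0 3.5 0" --pt "0 2 0" --pt "0 0 0" --twist '[0.12,0.12,0.12,0.12,0.12,0.12,0.12,0.12,0.05,0]'

```text
t: 26.95
position: [434.3, -51.4, 245.0]
tcp_rot: [-0.51, 0.49, -0.49, 0.511]
wrist_force: [-0.7, -0.1, -0.2]
opening: 34.2
```

```bash
python3 - <<'E'
from h import *
o=observe();print(o['t'],o['position'],o['joint_pos'].round(2),o['wrist_force'])
w=snap('wrist','w20');cv2.imwrite('pics/w20c.png',cv2.resize(w,None,fx=1.56,fy=1.56))
t=snap('top','t20');cv2.imwrite('pics/t20c.png',cv2.resize(t[130:300,80:400],None,fx=2.5,fy=2.5,interpolation=2))
E
```

```text
26.95 [434.27443067 -51.37079793 245.01094167] [-0.2   0.03  1.8   0.    1.31 -0.24] [-0.65857605 -0.10843931 -0.1836441 ]
```

View pics/w20c.png

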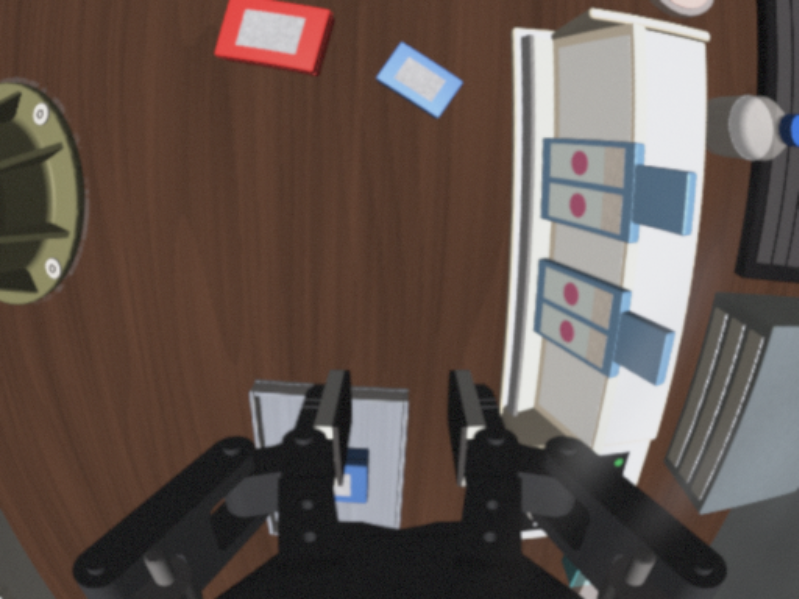

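View pics/t20c.png

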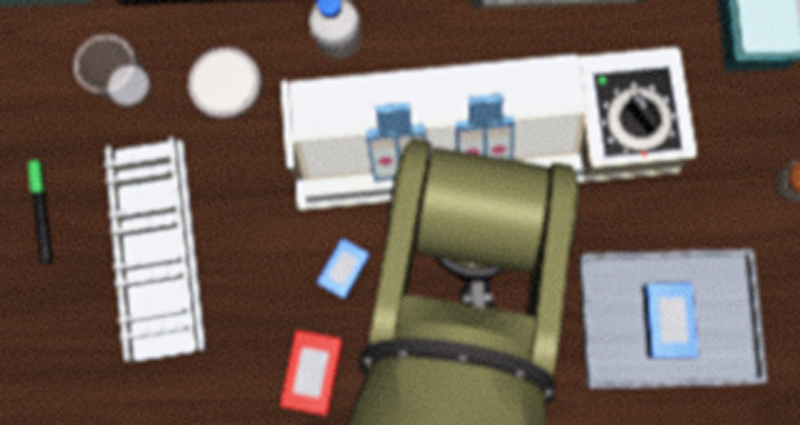

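apply_moves --jaw '[0.4,0.4,0.4,0.4,0.4,0.4,0.4,0.4,0.4,0.4]' --pt "-1 3 2" --pt "-1.5 3.5 1" --pt "-1.5 3.5 0" --pt "-1.5 3.5 0" --pt "-1.5 3.5 0" --pt "-1.5 3.5 0" --pt "-1 3.5 0" --pt "0 3 0" --pt "0 2 0" --pt "0 0 0" --twist '[0.12,0.12,0.12,0.12,0.1,0,0,0,0,0]'

```text
t: 27.88
position: [339.7, 237.5, 274.5]
tcp_rot: [-0.628, 0.325, -0.325, 0.628]
wrist_force: [1.2, 0.2, 0.7]
opening: 34.3
```

```bash
python3 - <<'E'
from h import *
o=observe();print(o['t'],o['position'],o['joint_pos'].round(2))
t=snap('top','t21');s=snap('scene','s21')
cv2.imwrite('pics/t21c.png',cv2.resize(t[145:215,200:360],None,fx=5,fy=5,interpolation=2))
cv2.imwrite('pics/s21c.png',cv2.resize(s[150:250,160:310],None,fx=5.3,fy=5.3,interpolation=2))
w=snap('wrist','w21');cv2.imwrite('pics/w21c.png',w)
E
```

```text
27.8833 [339.67240745 237.53279078 274.46695277] [ 0.52 -0.04  1.81  0.    1.38 -0.09]
```

View pics/t21c.png

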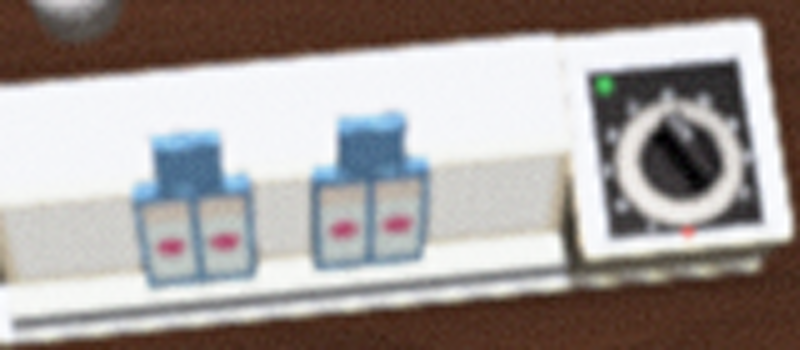

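View pics/s21c.png

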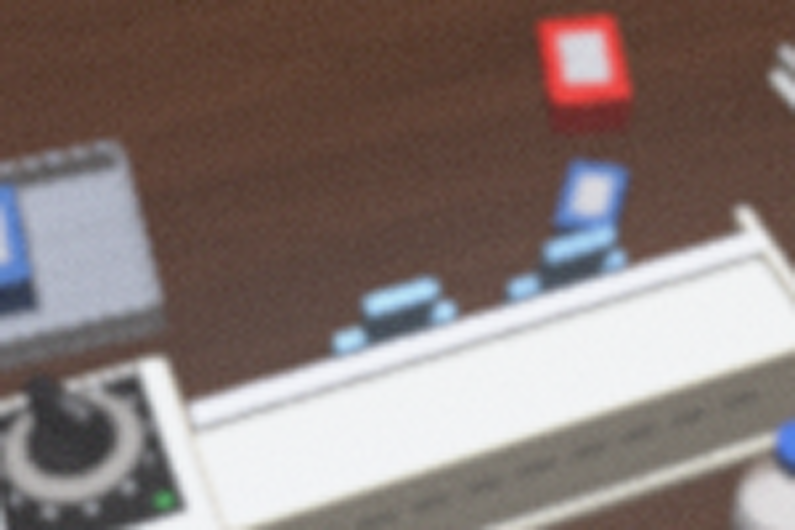

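```bash
python3 - <<'E'
from h import *
pt,ps=P('top'),P('scene')
T=lambda u,v:(200+u/5-.4,145+v/5-.4); S=lambda u,v:(160+u/5.3-.4,150+v/5.3-.4)
a=np.radians(20)
def face(p):
    l=loc(p); x,z=l[0],l[2]-22
    return np.array([x*np.cos(a)-z*np.sin(a), l[1], x*np.sin(a)+z*np.cos(a)])
for n,t,s in[('c1 tab',(372,121),(402,298)),('c1 sh+',(325,176),(446,313)),('c1 sh-',(417,168),(349,343)),('c2 tab',(186,141),(580,246)),('c2 sh+',(146,194),(619,262)),('c2 sh-',(237,185),(524,289))]:
    q,e=tri([ray('top',T(*t),pt),ray('scene',S(*s),ps)]);print(n,q.round(1),'err',np.round(e[0],1),'face frame',face(q).round(1))
# dial bar direction in top view at z~129: from pointer end (683,122) to other end (690,185)?
E
```

```text
c1 tab [606.9 -82.1 155. ] err 0.2 face frame [ -3.6 -49.4 140.2]
c1 sh+ [588.5 -56.  114.3] err 1.9 face frame [ -5.3 -22.1  96.3]
c1 sh- [ 591.1 -108.5  112.6] err 0.2 face frame [ -5.5 -74.7  94.4]
c2 tab [600.2  16.5 153.1] err 0.1 face frame [ -3.2  49.5 138.4]
c2 sh+ [582.8  43.5 113.6] err 3.1 face frame [-4.4 77.6 95.8]
c2 sh- [585.1  -9.2 113.3] err 0.2 face frame [-5.3 24.8 95.3]
```

Carrier tab tops and shoulders triangulate to face-frame x of -3 to -5.5 mm along the whole height, so both are flat. Last check: dial angle and bystanders.

```bash
python3 - <<'E'
import cv2,numpy as np
a=cv2.imread('pics/top0.png');b=cv2.imread('pics/t21.png')
cv2.imwrite('pics/d.png',np.hstack([cv2.resize(b[150:205,310:365],(380,380),interpolation=2),cv2.resize(cv2.absdiff(a,b),(400,380))]))
E
```

```text
(no output)
```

View pics/d.png

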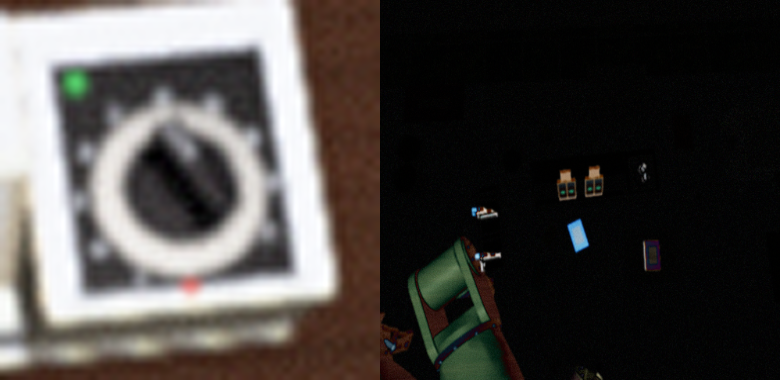

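Only the intended items moved. The dial bar points at the fifth dot, and the arm is clear. Handing in.

```bash
python3 -c "
from h import *
print(close_job())"
```

```text
the job is handed in; nothing more can be done
None
```

The job is handed in at about 28 s of the 210 s allowed. No verdict was reported, and none of my last checks disagreed with the goal.

- **Carriers:** Only two were in the rack. Both now lean on the ledge, tab up, at about y = -49 and +50 mm. Their tab tops and shoulders measure 3 to 5.5 mm in front of the light face, so they lie flat.
- **Box:** The large blue slide box lies flat, lid up, in the middle of the tray. There was no yellow box. I left the small blue and the red look-alikes alone.
- **Dial:** I turned it only after both carriers were up. The tool measured 2.61 rad at release, against 2.618 for the fifth click, and the last picture shows the bar at the fifth dot.
- **Other things on the bench:** A before/after comparison of the top view shows only the carriers, the box, the dial and the arm changed. A sideways force of about 25 N built up at the wrist while turning the dial, because my grip was about 3 mm off its centre. I shifted the tool to relieve it.

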